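# Lock the axle nut of a turtle-transfer trolley wheel

### The arm

A 6-joint arm with a two-finger parallel gripper is mounted at the origin on the work surface. World frame = base frame: x ahead of the robot, y to its left, z up, the work surface at z = 0. Lengths are in m, angles in rad, forces in N, time in s.
With the tool pointing down it reaches from about 0.375 to 0.975 m from the base axis. Payload 3.8 kg.
Tool frame: the origin (TCP) lies on the centre line of the jaws, within the pads' length; the fingertips stand 8 mm ahead of it and the grasp point (between the pads) lies 11 mm behind it; z points along the fingers, y is the direction in which the jaws open and shut (so a half turn about z gives the same grasp; the last joint's range is limited). The gripper opens to 85 mm and grips with 20 to 120 N. Pads are 22 mm wide; open, the fingers measure 114 mm over their backs; the gripper's body (76 mm by 85 mm) begins 54 mm behind the grasp point. The pads swing forward as they close: fully open they stand 13 mm farther back than shut.
Start: joints at [1.214, 0.264, 1.604, -0, 1.274, -0.037], TCP at [0.212, 0.641, 0.239] pointing down, gripper open.
Joint ranges: [-2.63, 2.63], [-0.94, 2.18], [0.31, 2.57], [-1.31, 4.45], [0, 2.66], [-2.55, 2.55]. Speed limits (rad/s): [2.57, 2.57, 3.14, 3.14, 3.14, 3.14].

### API

Orientations are given as a rotation vector (axis times angle).
In Python, from workcell import bot gives the robot as it stands.
- The arm moves only by the tool arm_command, never from a script. Its arguments are lists of equal length, an entry for each row: "slide": the shift along the tool's x, y, z in m, a list of three; "angular": the turn, a rotation vector about the tool's x, y, z in degrees, a list of three; "hand": the finger opening in m, from 0 to 0.0854. A call has exactly 8 rows; each row shifts and turns the pose as measured when the row begins, along the tool's axes as they then stand; what a row does not reach is not made up. A row lasts 1/10 s, in which the tool goes at most 50 mm and 8.59 degrees, less where a joint would pass 70% of its speed; a pose out of reach is approached as far as the arm can. A call is refused whole if a number of a shift passes 0.05 or a number of a turn 8.59, either way. A call with a gripper value outside its range is refused whole. The fingers move at their own pace and stop on an object; "squeeze" is the grip in N (left out, the last holds). Time passes only in rows, so rows that do not move let the fingers close, or fill a call up. It gives the time, the measured TCP pose, the force and the opening at its end, in the units of the state.
- bot.read_state(): the state, without advancing time (a new reading comes with each control period).
- bot.read_camera(name): name is "scene" or "top"; returns the picture (420x560x3 uint8, red, green, blue); there is no depth.
- bot.get_calibration(name): a dict with "fx", "fy", "cx", "cy" (pixels), "R" (3x3) and "t" (3): a world point X has camera coordinates R X + t. Camera axes: x right, y down, z forward; pixel columns grow to the right and rows downward; lengths in m; the calibration is good to about 2 mm. A picture is of the moment at which its call begins. get_calibration takes no time and is no camera call.
- bot.finish_job(): hands the job in, once; it reports no verdict.
The state is a dict: "time": time; "q": joint angles; "joint_vel": joint speeds; "joint_torque": joint torques, N m; "tool_pos": TCP position; "tcp_rot": TCP orientation; "wrist_force": force on the tool from outside, world axes, zero at the start; "torque": the same for the moment, N m; "width": opening from 0.0 (shut) to 1.0 (fully open).
Only numpy, scipy, OpenCV 4.12 (cv2) and the standard library are available. Lean on these libraries where they do the work, as an engineer would, in place of code of your own. Each camera call takes 0.05 s, during which the arm holds its last target.

### The job

Tighten the brass castle nut on the trolley wheel's axle (clockwise seen from above) just to the next slot that lines up with the axle's cross hole: not back to the slot before, and not on past the hole. Then push the red-handled locking pin fully home through slot and hole and leave it there. Never force the pin: if it meets resistance before it is home, feel for the hole instead of pushing harder. Leave the other things on the bench where they are.

Things in the scene. Friction and masses are not known exactly. Their poses are not given: they have to be found in the camera images.
- wheel: Trolley wheel (black tyre, 160 mm across) lying flat, fixed on a round grey plate (176 mm across). Origin on the table on the axle's axis, z up. Its top is 34 mm above the table. Upright on the origin stand a dark collar (36 mm across) up to 41 mm, the brass nut from 41 to 79 mm and the steel axle (20 mm across), its flat end at 85 mm: heights without shims, see hole_nominal.
- hole_nominal (a point): Centre of the axle's cross hole IF there were no shims, 73 mm above the table, 12 mm below the axle's end. Through hole 8 x 8 mm along the wheel's x axis, either end may be used; a red line on the axle's end shows its direction. Collar, axle and nut really stand, as one, 2 to 16 mm higher on shims (differs each time, not reported): feel for it. They do not yield to pushing.
- nut (a joint): Turn of the brass castle nut, rad, grows clockwise from above (tightening). At 0 a slot is in line with the hole (pin fits within 0.06); starts between -0.85 and -0.3, slot before at -1.047. Stiff (0.45 N m), stays where left. Hexagon 40 mm across flats, 41 to 61 mm above the table (plus shims); over it the crown, 38 mm across, to 79 mm, six open-topped 9 mm slots, one over each flat, floor at 69.5 mm.
- pin_handle (a point): Centre of the red handle of the locking pin (45 g): 30 mm long (x), 14 mm thick (y, pinch here), 40 mm tall (z). From its +x end a steel pin, 6 mm diameter, sticks out 46 mm along +x, 2 mm above the handle's centre; its last 5 mm taper to 5 mm. It stands upright and loose on the pin stand, foot 30 mm above the table, between two end lips 10 mm high, both sides free.
- pin_mid (a point): Point on the pin's axis 20 mm ahead of the handle's end face (35 mm from the handle's centre along its x, 2 mm above it): lies on the axle's axis when the pin is fully home, the handle's end face then touches a flat of the nut.
- pin_stand: Fixed grey stand of the pin: foot 70 x 50 x 8 mm, a post 42 x 14 mm up to 30 mm, an end lip at each x end of it up to 40 mm. Origin: centre of its underside.
- spare_nut: Bystander: loose steel castle nut standing on the bench, 46 mm across corners, 38 mm high; origin under its centre.
- spanner: Bystander: loose spanner lying on the bench.
- grease_jar: Bystander: loose white jar, 64 mm across, 70 mm high; origin under its centre.
- spray_bottle: Bystander: loose clear bottle, 70 mm across, 190 mm high; origin under its centre.
- screwdriver: Bystander: loose screwdriver lying on the bench.
- brush: Bystander: loose brush lying on the bench.

How it is judged:
On the way:
1. the nut is turned to the next slot, in line with the cross hole (within 0.06 rad), the pin not yet in (value of joint nut between -0.06 and 0.06 rad and horizontal distance between pin_mid and wheel above 0.04 m), for 0.3 s.
At the end, for the whole second after the job is handed in: The nut is at the slot in line with the cross hole (within 0.08 rad); the pin is through slot and hole along the hole's direction (within 0.2 rad), its handle within 5 mm of touching the nut; released and at rest (value of joint nut between -0.08 and 0.08 rad and x of pin_mid in the frame of wheel between -0.005 and 0.005 m and y of pin_mid in the frame of wheel between -0.004 and 0.004 m and z of pin_mid in the frame of wheel between 0.07 and 0.094 m and angle between the x axis of pin_mid and the x axis of wheel, either way round below 0.2 rad and linear speed of lockpin below 0.02 m/s).
It fails at once if the nut is turned back towards the slot before (below -0.95 rad) (value of joint nut below -0.95 rad).
It fails at once if the nut is overtightened, past the hole by more than 0.15 rad (value of joint nut above 0.15 rad).
It fails at once if the pin is forced: it presses on the wheel, axle or nut with more than 25 N (contact force between lockpin and wheel above 25 N).
It fails at once if a bystander is moved by more than 30 mm (distance of any of spare_nut, spanner, grease_jar, spray_bottle, screwdriver, brush from where it was at the start of the episode above 0.03 m).
It also fails if it takes over 64 s, if anything falls off the work surface, if the arm or the gripper's body presses on something with over 40 N, if the wrist force passes 120 N, or if a joint passes its speed limit or range.

## Working session

There is one attempt and no reset: what is moved stays moved. The work goes in short steps, Python scripts to look and compute and a tool call to move; the robot and the scene stay as the last step left them, time stands still between calls to the robot, and variables do not carry over. Pictures are saved under pics/ and viewed, and the job is handed in when it is done.

Besides the shell and the picture viewer there is one more tool, called after "Request:" by a JSON object that holds its "api" and its "payload", one argument or row to a line. arm_command: Moves the arm, as the interface text tells. Its arguments: {"type":"object","properties":{"slide":{"type":"array","items":{"type":"array","items":{"type":"number"}}},"angular":{"type":"array","items":{"type":"array","items":{"type":"number"}}},"hand":{"type":"array","items":{"type":"number"}},"squeeze":{"type":"number"}},"required":["slide","angular","hand"]}

```bash
ls; mkdir -p pics
python3 - <<'E'
from workcell import bot
import cv2
for n in ("scene","top"):
    im=bot.read_camera(n); cv2.imwrite(f"pics/{n}0.png",im[:,:,::-1]); print(n,bot.get_calibration(n))
print(bot.read_state())
E
```

```text
pics
scene {'fx': 379.20411955260045, 'fy': 379.20411955260045, 'cx': 282.2250508915377, 'cy': 212.48086974700678, 'R': array([[-0.06053231,  0.9980902 , -0.01232062],
       [ 0.82314268,  0.04293267, -0.56620925],
       [-0.56459895, -0.04441559, -0.82416945]]), 't': array([ 0.04136467, -0.4634706 ,  1.25677819])}
top {'fx': 439.5750569908063, 'fy': 439.5750569908063, 'cx': 275.57007212797294, 'cy': 218.3100143877992, 'R': array([[ 0.02946821, -0.99938485, -0.01901454],
       [-0.99066895, -0.02666825, -0.13365566],
       [ 0.13306636,  0.0227757 , -0.9908454 ]]), 't': array([1.14839652e-03, 6.08162609e-01, 1.15345880e+00])}
{'time': 0.1, 'q': array([ 1.21407558e+00,  2.64698203e-01,  1.60531290e+00, -3.35006642e-05,
        1.27369528e+00, -3.68719568e-02]), 'joint_vel': array([-0.00169265, -0.00248577, -0.00310152,  0.00201227, -0.00092884,
       -0.00030234]), 'joint_torque': array([ 1.46323064e-04, -5.16702569e+01, -3.68588948e+01, -7.41740655e-05,
        6.23510961e-03, -6.82411866e-06]), 'tool_pos': array([0.21199202, 0.64013026, 0.23803202]), 'tcp_rot': array([-0.50020207, -3.10112758,  0.00326559]), 'wrist_force': array([-0.23880223,  0.11781275,  0.22025951]), 'torque': array([ 0.042097  , -0.07571772, -0.02727944]), 'width': 0.9990803795014652}
```

View pics/scene0.png

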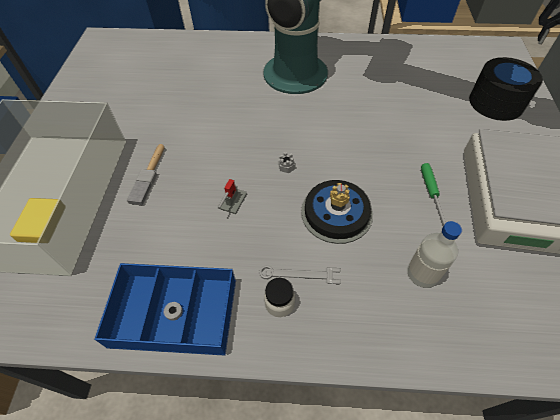

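View pics/top0.png

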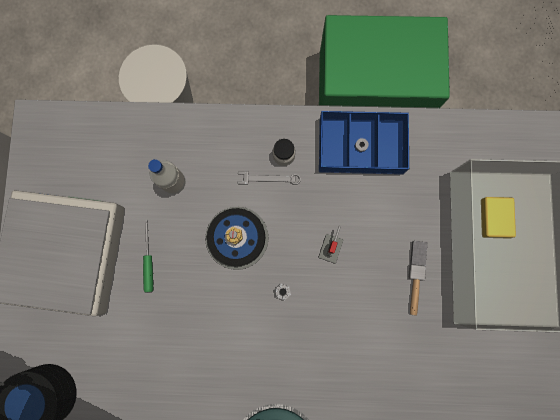

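The scene view has the wheel near (338,208) and the pin stand near (232,198). The top view has them at (236,237) and (331,245). I'll enlarge both.

```bash
cat > h.py <<'E'
import numpy as np, cv2
from workcell import bot
def crop(n,src,x0,y0,w,h,k,out):
    im=cv2.imread(src)[y0:y0+h,x0:x0+w]; cv2.imwrite(out,cv2.resize(im,None,fx=k,fy=k,interpolation=cv2.INTER_CUBIC))
def ray(n,u,v,z):
    c=bot.get_calibration(n);R=np.array(c['R']);t=np.array(c['t'])
    d=R.T@np.array([(u-c['cx'])/c['fx'],(v-c['cy'])/c['fy'],1]);o=-R.T@t
    return o+d*(z-o[2])/d[2]
def proj(n,X):
    c=bot.get_calibration(n);p=np.array(c['R'])@np.array(X)+c['t']
    return c['cx']+c['fx']*p[0]/p[2],c['cy']+c['fy']*p[1]/p[2]
E
python3 - <<'E'
from h import *
crop('top','pics/top0.png',200,200,72,72,8,'pics/c1.png')
crop('top','pics/top0.png',305,215,50,56,10,'pics/c2.png')
crop('top','pics/scene0.png',300,170,76,76,8,'pics/c3.png')
crop('top','pics/scene0.png',205,165,60,60,10,'pics/c4.png')
E
```

```text
(no output)
```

View pics/c1.png

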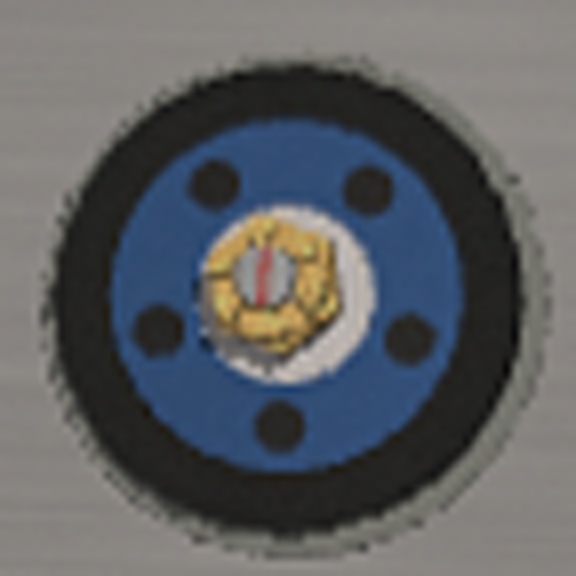

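View pics/c2.png

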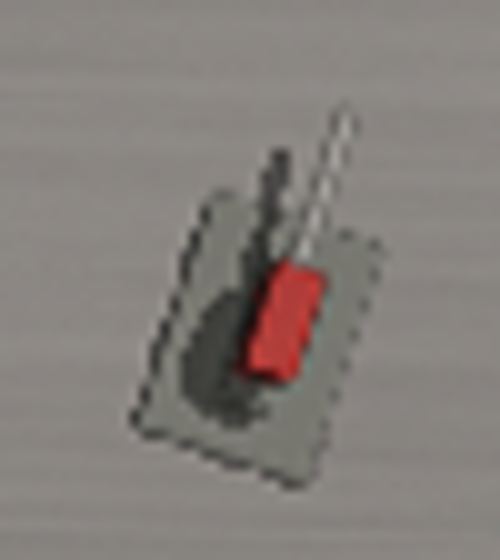

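View pics/c3.png

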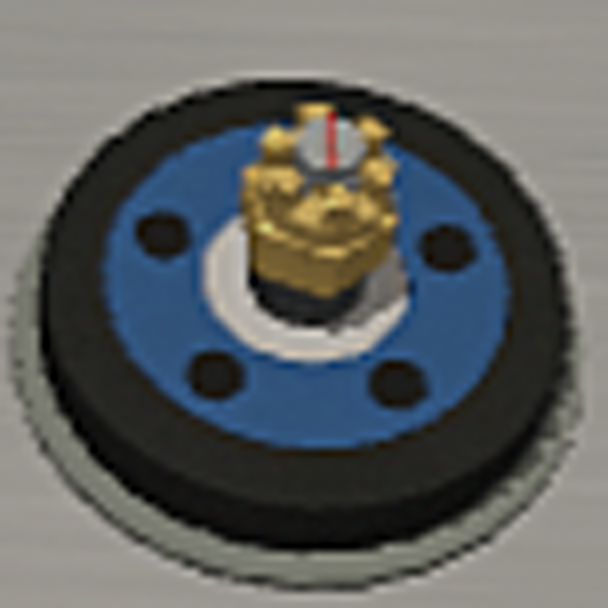

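View pics/c4.png

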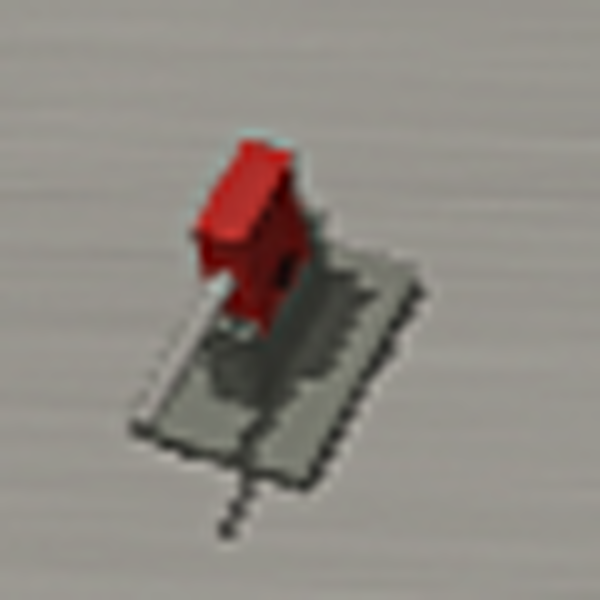

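Run:
```python
from h import *
crop('top','pics/top0.png',218,220,32,30,20,'pics/d1.png')
crop('top','pics/scene0.png',325,178,30,36,16,'pics/d3.png')
for n,roi in (('top',(222,225,20,20)),('scene',(330,180,22,15)),):
    im=cv2.imread(f'pics/{n}0.png').astype(int); x0,y0,w,h=roi
    s=im[y0:y0+h,x0:x0+w]; r=s[:,:,2]-s[:,:,1]; b=s[:,:,2]-s[:,:,0]
    red=np.clip(s[:,:,2]-1.0*s[:,:,1]-30,0,None)*(abs(s[:,:,1]-s[:,:,0])<50)
    ys,xs=np.nonzero(red>5); w_=red[ys,xs]
    print(n,[(x+x0,y+y0,int(k)) for x,y,k in zip(xs,ys,w_)])
# tyre fits
for n,roi in (('top',(200,200,75,75)),('scene',(298,172,80,80))):
    im=cv2.imread(f'pics/{n}0.png'); x0,y0,w,h=roi
    g=im.max(2)[y0:y0+h,x0:x0+w]
    m=(g<60).astype(np.uint8)
    c,_=cv2.findContours(m,cv2.RETR_EXTERNAL,cv2.CHAIN_APPROX_NONE)
    c=max(c,key=len); p=c[:,0,:]+[x0,y0]
    hull=cv2.convexHull(p); e=cv2.fitEllipse(hull); print(n,len(p),e)
```

```text
top [(np.int64(233), np.int64(231), 35), (np.int64(233), np.int64(232), 35), (np.int64(232), np.int64(233), 32), (np.int64(233), np.int64(233), 30), (np.int64(232), np.int64(234), 32), (np.int64(232), np.int64(235), 32), (np.int64(232), np.int64(236), 37), (np.int64(232), np.int64(237), 55)]
scene [(np.int64(341), np.int64(184), 86), (np.int64(341), np.int64(185), 65), (np.int64(341), np.int64(186), 65), (np.int64(341), np.int64(187), 64), (np.int64(341), np.int64(188), 47), (np.int64(341), np.int64(189), 66), (np.int64(341), np.int64(190), 68)]
top 166 ((235.54222106933594, 237.06922912597656), (57.86684036254883, 58.95135498046875), 58.08065414428711)
scene 179 ((337.3591003417969, 209.16456604003906), (58.67457962036133, 67.3387680053711), 100.97545623779297)
```

View pics/d1.png

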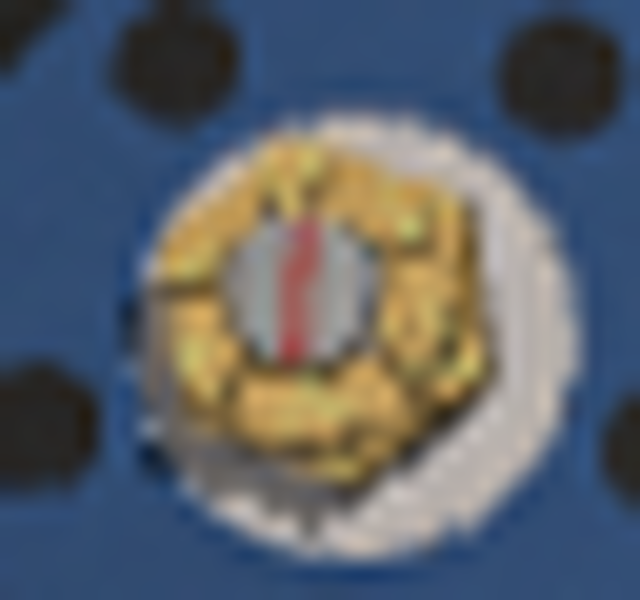

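View pics/d3.png

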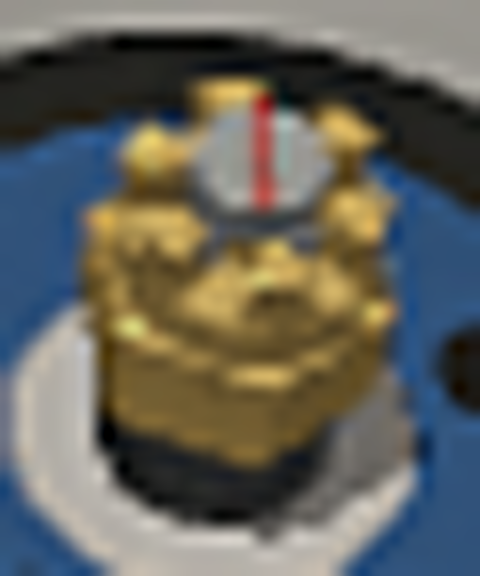

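Run:
```python
from h import *
from scipy.optimize import least_squares
import cv2
ct=ray('top',235.54,237.07,.034); cs=ray('scene',337.36,209.16,.025)
print(ct,cs)
# tyre silhouette top: upper rim: fit circle proj at z=.034 r=.08 to contour for both cams
for n,roi in (('top',(200,200,75,75)),('scene',(298,172,80,80))):
    im=cv2.imread(f'pics/{n}0.png'); x0,y0,w,h=roi
    big=cv2.resize(im[y0:y0+h,x0:x0+w],None,fx=4,fy=4,interpolation=cv2.INTER_LINEAR)
    g=big.max(2); m=(g<75).astype(np.uint8)
    c,_=cv2.findContours(m,cv2.RETR_EXTERNAL,cv2.CHAIN_APPROX_NONE); p=max(c,key=len)[:,0,:]
    p=cv2.convexHull(p)[:,0,:]; p=(p+.5)/4-.5+[x0,y0]
    cen=p.mean(0)
    if n=='scene': p=p[p[:,1]<cen[1]-3]
    th=np.linspace(0,2*np.pi,721)
    def f(x):
        P=np.array([proj(n,(x[0]+x[2]*np.cos(t),x[1]+x[2]*np.sin(t),.034)) for t in th])
        return np.array([np.min(np.hypot(*(P-q).T))*(1) for q in p])
    r=least_squares(f,[ct[0],ct[1],.08],diff_step=1e-4); print(n,r.x,np.sqrt(r.cost/len(p)))
# axle end triangulation
def tri(ut,us):
    A=[];b=[]
    for n,(u,v) in (('top',ut),('scene',us)):
        c=bot.get_calibration(n);R=np.array(c['R']);t=np.array(c['t'])
        x=(u-c['cx'])/c['fx'];y=(v-c['cy'])/c['fy']
        A+= [R[0]-x*R[2],R[1]-y*R[2]]; b+=[-(t[0]-x*t[2]),-(t[1]-y*t[2])]
    s=np.linalg.lstsq(np.array(A),np.array(b),rcond=None);return s[0],s[1]
cvt=lambda x,y,x0,y0,k:((x+.5)/k-.5+x0,(y+.5)/k-.5+y0)
print('axle end',tri(cvt(300,291,218,220,20),cvt(263,157,325,178,16)))
# red line dir
p=[ray('top',*cvt(309,220,218,220,20),.094),ray('top',*cvt(290,355,218,220,20),.094)]
d=p[0]-p[1];print('line top',np.degrees(np.arctan2(d[1],d[0])),np.hypot(*d[:2]))
p=[ray('scene',*cvt(263,100,325,178,16),.094),ray('scene',*cvt(264,208,325,178,16),.094)]
d=p[0]-p[1];print('line scene',np.degrees(np.arctan2(-d[1],-d[0])),np.hypot(*d[:2]))
# 5 holes
for n,pts,z in (('top',[cvt(214,184,200,200,8),cvt(369,192,200,200,8),cvt(410,338,200,200,8),cvt(280,427,200,200,8),cvt(157,329,200,200,8)],.03),
  ('scene',[cvt(163,236,300,170,8),cvt(446,248,300,170,8),cvt(398,384,300,170,8),cvt(215,377,300,170,8)],.03)):
    W=np.array([ray(n,*q,z) for q in pts])[:,:2]
    r=least_squares(lambda x:np.hypot(*(W-x[:2]).T)-x[2],[ct[0],ct[1],.045]);
    a=np.degrees(np.arctan2(*(W-r.x[:2]).T[::-1]));print(n,r.x,a,a%72)
# pin
print('pin tip',tri(cvt(347,103,305,215,10),cvt(140,418,205,165,10)))
P0=ray('top',*cvt(347,103,305,215,10),.052);P1=ray('top',*cvt(305,258,305,215,10),.052);d=P0-P1
print('pin',P0,P1,np.hypot(*d[:2]),np.degrees(np.arctan2(d[1],d[0])))
# handle top corners at z .07
W=[ray('top',*cvt(x,y,305,215,10),.07) for x,y in((280,262),(325,275),(297,382),(250,365))]
print(np.round(W,4),np.mean(W,0))
W=[ray('scene',*cvt(x,y,205,165,10),.07) for x,y in((245,142),(292,152),(250,235),(197,230))]
print(np.round(W,4),np.mean(W,0))
# stand foot corners top z .008
W=[ray('top',*cvt(x,y,305,215,10),.008) for x,y in((212,192),(384,245),(305,485),(135,425))]
print(np.round(W,4),np.mean(W,0)); 
for a,b in((3,0),(2,1)): d=W[b]-W[a];print(np.degrees(np.arctan2(d[1],d[0])),np.hypot(*d[:2]))
```

```text
[0.55437492 0.12586689 0.034     ] [0.56397311 0.12594753 0.025     ]Traceback (most recent call last):
  File "<stdin>", line 19, in <module>
    return func(*args, **kwargs)
    result = trf(vector_fun.fun, vector_fun.jac, x0, f0, J0, lb, ub, ftol, xtol,
                 gtol, max_nfev, x_scale, loss_function, tr_solver,
                 tr_options.copy(), verbose, callback=callback_wrapped)
    return trf_no_bounds(
        fun, jac, x0, f0, J0, ftol, xtol, gtol, max_nfev, x_scale,
        loss_function, tr_solver, tr_options, verbose, callback=callback)
    f_new = fun(x_new)
    self._update_fun()
    ~~~~~~~~~~~~~~~~^^
    self.f = self.fun_wrapped(xp_copy(self.x))
             ~~~~~~~~~~~~~~~~^^^^^^^^^^^^^^^^^
    return np.atleast_1d(self.fun(x))
                         ~~~~~~~~^^^
    return self.f(x, *self.args, **self.kwargs)
           ~~~~~~^^^^^^^^^^^^^^^^^^^^^^^^^^^^^^
  File "<stdin>", line 17, in f
  File "h.py", line 10, in proj
    c=bot.get_calibration(n);p=np.array(c['R'])@np.array(X)+c['t']
ValueError: time passes only in moves, steps and waits
```

```bash
cat > h.py <<'E'
import numpy as np, cv2, pickle, os
from workcell import bot
from scipy.optimize import least_squares
if not os.path.exists('cal.pkl'):
    pickle.dump({n:{k:np.array(v) for k,v in bot.get_calibration(n).items()} for n in('top','scene')},open('cal.pkl','wb'))
C=pickle.load(open('cal.pkl','rb'))
def crop(n,src,x0,y0,w,h,k,out):
    im=cv2.imread(src)[y0:y0+h,x0:x0+w]; cv2.imwrite(out,cv2.resize(im,None,fx=k,fy=k,interpolation=cv2.INTER_CUBIC))
def ray(n,u,v,z):
    c=C[n];R=c['R'];t=c['t']
    d=R.T@np.array([(u-c['cx'])/c['fx'],(v-c['cy'])/c['fy'],1]);o=-R.T@t
    return o+d*(z-o[2])/d[2]
def proj(n,X):
    c=C[n];p=c['R']@np.array(X)+c['t']
    return c['cx']+c['fx']*p[0]/p[2],c['cy']+c['fy']*p[1]/p[2]
def tri(ut,us):
    A=[];b=[]
    for n,(u,v) in (('top',ut),('scene',us)):
        c=C[n];R=c['R'];t=c['t']
        x=(u-c['cx'])/c['fx'];y=(v-c['cy'])/c['fy']
        A+= [R[0]-x*R[2],R[1]-y*R[2]]; b+=[-(t[0]-x*t[2]),-(t[1]-y*t[2])]
    s=np.linalg.lstsq(np.array(A),np.array(b),rcond=None);return s[0],s[1]
cvt=lambda x,y,x0,y0,k:((x+.5)/k-.5+x0,(y+.5)/k-.5+y0)
def circ(W,r0):
    r=least_squares(lambda x:np.hypot(*(W-x[:2]).T)-x[2],[*W.mean(0),r0]); return r.x,np.sqrt(2*r.cost/len(W))
E
python3 - <<'E'
from h import *
for n,roi in (('top',(200,200,75,75)),('scene',(298,172,80,80))):
    im=cv2.imread(f'pics/{n}0.png'); x0,y0,w,h=roi
    big=cv2.resize(im[y0:y0+h,x0:x0+w],None,fx=4,fy=4,interpolation=cv2.INTER_LINEAR)
    g=big.max(2); m=(g<85).astype(np.uint8)
    c,_=cv2.findContours(m,cv2.RETR_EXTERNAL,cv2.CHAIN_APPROX_NONE); p=max(c,key=len)[:,0,:]
    p=cv2.convexHull(p)[:,0,:]; p=(p+.5)/4-.5+[x0,y0]
    if n=='scene': p=p[p[:,1]<p[:,1].mean()-3]
    W=np.array([ray(n,*q,.034)[:2] for q in p]); print(n,'tyre',circ(W,.08))
print('axle end',tri(cvt(300,291,218,220,20),cvt(263,157,325,178,16)))
p=[ray('top',*cvt(309,220,218,220,20),.094),ray('top',*cvt(290,355,218,220,20),.094)]
d=p[0]-p[1];print('line top',np.degrees(np.arctan2(d[1],d[0])),np.hypot(*d[:2]))
p=[ray('scene',*cvt(263,100,325,178,16),.094),ray('scene',*cvt(264,208,325,178,16),.094)]
d=p[0]-p[1];print('line scene',np.degrees(np.arctan2(-d[1],-d[0])),np.hypot(*d[:2]))
for n,pts,z in (('top',[cvt(214,184,200,200,8),cvt(369,192,200,200,8),cvt(410,338,200,200,8),cvt(280,427,200,200,8),cvt(157,329,200,200,8)],.03),
  ('scene',[cvt(163,236,300,170,8),cvt(446,248,300,170,8),cvt(398,384,300,170,8),cvt(215,377,300,170,8)],.03)):
    W=np.array([ray(n,*q,z) for q in pts])[:,:2]
    x,_=circ(W,.045)
    a=np.degrees(np.arctan2(*(W-x[:2]).T[::-1]));print(n,x,a,a%72)
print('pin tip',tri(cvt(347,103,305,215,10),cvt(140,418,205,165,10)))
P0=ray('top',*cvt(347,103,305,215,10),.052);P1=ray('top',*cvt(305,258,305,215,10),.052);d=P0-P1
print('pin',P0,P1,np.hypot(*d[:2]),np.degrees(np.arctan2(d[1],d[0])))
W=[ray('top',*cvt(x,y,305,215,10),.07) for x,y in((280,262),(325,275),(297,382),(250,365))]
print(np.round(W,4),np.mean(W,0))
W=[ray('scene',*cvt(x,y,205,165,10),.07) for x,y in((245,142),(292,152),(250,235),(197,230))]
print(np.round(W,4),np.mean(W,0))
W=[ray('top',*cvt(x,y,305,215,10),.008) for x,y in((212,192),(384,245),(305,485),(135,425))]
print(np.round(W,4),np.mean(W,0)); 
for a,b in((3,0),(2,1)): d=W[b]-W[a];print(np.degrees(np.arctan2(d[1],d[0])),np.hypot(*d[:2]))
W=[ray('scene',*cvt(x,y,205,165,10),.008) for x,y in((130,428),(308,485),(425,290))]
print(np.round(W,4),(W[0]+W[2])/2)
E
```

```text
top tyre (array([0.55476237, 0.12651822, 0.0814956 ]), np.float64(0.0006320533020214291))
scene tyre (array([0.5581495 , 0.1254177 , 0.07878154]), np.float64(0.00033818570146385837))
axle end (array([0.55607751, 0.12638732, 0.09956611]), array([4.54199243e-08]))
line top -5.5679435068043555 0.017676451594204654
line scene -1.1237200335871678 0.019571239738880124
top [0.55669401 0.12734358 0.04528604] [  34.92126475  -37.26545417 -107.65518391 -179.79024192  106.84921719] [34.92126475 34.73454583 36.34481609 36.20975808 34.84921719]
scene [0.55407366 0.12627683 0.04515327] [-108.75395046  108.43817499   36.29666581  -36.57545521] [35.24604954 36.43817499 36.29666581 35.42454479]
pin tip (array([ 0.59278726, -0.15279946,  0.05684083]), array([2.93902755e-07]))
pin [ 0.59331212 -0.15301702  0.052     ] [ 0.5513852  -0.14227443  0.052     ] 0.04328128649190141 -14.371255830797692
[[ 0.5486 -0.1337  0.07  ]
 [ 0.5455 -0.1455  0.07  ]
 [ 0.5172 -0.1385  0.07  ]
 [ 0.5213 -0.1262  0.07  ]] [ 0.53316199 -0.13597662  0.07      ]
[[ 0.5198 -0.1371  0.07  ]
 [ 0.5223 -0.1254  0.07  ]
 [ 0.548  -0.132   0.07  ]
 [ 0.5471 -0.1447  0.07  ]] [ 0.53432699 -0.13482002  0.07      ]
[[ 0.5729 -0.1214  0.008 ]
 [ 0.5594 -0.169   0.008 ]
 [ 0.4927 -0.148   0.008 ]
 [ 0.5078 -0.1011  0.008 ]] [ 0.53320881 -0.13487358  0.008     ]
-17.28678840797459 0.06811517412016378
-17.500292050108683 0.06996530607781712
[[ 0.5619 -0.168   0.008 ]
 [ 0.5766 -0.1216  0.008 ]
 [ 0.5153 -0.0997  0.008 ]] [ 0.53858032 -0.133812    0.008     ]
```

```bash
cat > ov.py <<'E'
from h import *
def overlay(pic,n,x0,y0,w,h,k,cx,cy,sh,a,out):
    im=cv2.imread(pic)[y0:y0+h,x0:x0+w]; im=cv2.resize(im,None,fx=k,fy=k,interpolation=cv2.INTER_CUBIC)
    P=lambda r,t,z:tuple(int(round(v)) for v in ((np.array(proj(n,(cx+r*np.cos(t),cy+r*np.sin(t),z+sh)))-[x0,y0]+.5)*k-.5))
    L=lambda p,q,c:cv2.line(im,p,q,c,1,cv2.LINE_AA)
    for i in range(6):
        s=a+i*np.pi/3
        e=np.arcsin(4.5/19); e2=np.arcsin(4.5/10)
        ts=np.linspace(s+e,s+np.pi/3-e,8)
        for t,u in zip(ts[:-1],ts[1:]): L(P(.019,t,.079),P(.019,u,.079),(0,255,0))
        L(P(.019,s+e,.079),P(.0101,s+e2,.079),(0,255,0));L(P(.019,s-e,.079),P(.0101,s-e2,.079),(0,255,0))
        for z in(.041,.061): L(P(.02309,s+np.pi/6,z),P(.02309,s+np.pi/2,z),(255,0,255))
        L(P(.02309,s+np.pi/6,.041),P(.02309,s+np.pi/6,.061),(255,0,255))
    for t in np.linspace(0,2*np.pi,30): cv2.circle(im,P(.01,t,.085),1,(255,255,0),-1)
    cv2.imwrite(out,im)
E
cat > fit.py <<'E'
# photometric-free fit: compare edges of rendered label-map with image using mutual grouping (k labels -> variance explained)
from h import *
import sys
def render(n,x0,y0,w,h,cx,cy,sh,a,K=6):
    lab=np.zeros((h*K,w*K),np.uint8)
    c=C[n]; cam=-c['R'].T@c['t']
    def poly(pts,l):
        p=np.array([(np.array(proj(n,q))-[x0,y0]+.5)*K-.5 for q in pts]); cv2.fillPoly(lab,[np.round(p).astype(np.int32)],int(l))
    X=lambda r,t,z:(cx+r*np.cos(t),cy+r*np.sin(t),z+sh)
    faces=[]
    th=np.linspace(0,2*np.pi,40)
    # collar
    poly([X(.018,t,.034-sh) for t in th],1)
    for t,u in zip(th[:-1],th[1:]): poly([X(.018,t,.034-sh),X(.018,u,.034-sh),X(.018,u,.041),X(.018,t,.041)],1)
    vis=lambda ang:(np.cos(ang)*(cam[0]-cx)+np.sin(ang)*(cam[1]-cy))
    def side(r1,t1,r2,t2,z0,z1,l): poly([X(r1,t1,z0),X(r2,t2,z0),X(r2,t2,z1),X(r1,t1,z1)],l)
    R=.02309
    fl=sorted(range(6),key=lambda i:vis(a+i*np.pi/3))
    for i in fl:
        s=a+i*np.pi/3
        if vis(s)>0: side(R,s-np.pi/6,R,s+np.pi/6,.041,.061,2+int(((s+.3)%(2*np.pi))/(np.pi/3)))
    poly([X(R,a+np.pi/6+i*np.pi/3,.061) for i in range(6)],8)
    # crown base to 69.5
    for t,u in zip(th[:-1],th[1:]):
        if vis((t+u)/2)>0: side(.019,t,.019,u,.061,.0695,9)
    poly([X(.019,t,.0695) for t in th],10)
    # merlons & axle back to front
    items=[(vis(a+np.pi/6+i*np.pi/3),i) for i in range(6)]+[(0,-1)]
    e=np.arcsin(4.5/19);e2=np.arcsin(4.5/10)
    for _,i in sorted(items):
        if i<0:
            for t,u in zip(th[:-1],th[1:]):
                if vis((t+u)/2)>0: side(.01,t,.01,u,.0695,.085,11)
            poly([X(.01,t,.085) for t in th],12)
            continue
        s=a+i*np.pi/3
        o=np.linspace(s+e,s+np.pi/3-e,8); q=np.linspace(s+e2,s+np.pi/3-e2,4)
        for t,u in zip(q[:-1],q[1:]): side(.0101,t,.0101,u,.0695,.079,13)
        side(.019,s+e,.0101,s+e2,.0695,.079,14); side(.019,s+np.pi/3-e,.0101,s+np.pi/3-e2,.0695,.079,14)
        for t,u in zip(o[:-1],o[1:]):
            if vis((t+u)/2)>0: side(.019,t,.019,u,.0695,.079,9)
        poly([X(.019,t,.079) for t in o]+[X(.0101,t,.079) for t in q[::-1]],15)
    return lab
def score(im,n,x0,y0,w,h,*p):
    K=6
    lab=render(n,x0,y0,w,h,*p)
    F=np.stack([cv2.resize((lab==l).astype(np.float32),(w,h),interpolation=cv2.INTER_AREA).ravel() for l in np.unique(lab) ],1)
    m=F[:,0]<.5  # not background (label 0)
    G=F[m]; Y=im.reshape(-1,3)[m].astype(float)
    A=np.linalg.solve(G.T@G+.05*np.eye(G.shape[1]),G.T@Y)
    # outside background penalty: all pixels in roi counted
    G=F;Y=im.reshape(-1,3).astype(float)
    A=np.linalg.solve(G.T@G+.05*np.eye(G.shape[1]),G.T@Y)
    return np.mean((Y-G@A)**2)
def run(tag,rois,p0):
    from scipy.optimize import minimize
    res={}
    for n,(x0,y0,w,h) in rois.items():
        im=cv2.imread(f'pics/{tag[n]}')[y0:y0+h,x0:x0+w]
        out=[]
        for ad in range(0,60,4):
            f=lambda v:score(im,n,x0,y0,w,h,p0[0]+v[0],p0[1]+v[1],p0[2],np.radians(ad))
            r=minimize(f,[0,0],method='Nelder-Mead',options=dict(initial_simplex=[[-.001,-.001],[.002,0],[0,.002]],maxfev=25))
            out.append((r.fun,ad,*np.round(p0[:2]+r.x,4)))
        print(n,*[f'{o[1]}:{o[0]:.0f}({o[2]:.4f},{o[3]:.4f})' for o in out])
E
python3 - <<'E'
from fit import *
run(dict(top='top0.png',scene='scene0.png'),dict(top=(222,223,24,26),scene=(328,181,24,30)),np.array([.556,.1264,.0146]))
from ov import overlay
E
```

```text
top 0:1520(0.5594,0.1253) 4:1520(0.5598,0.1253) 8:1515(0.5598,0.1249) 12:1531(0.5588,0.1260) 16:1536(0.5602,0.1241) 20:1524(0.5600,0.1247) 24:1515(0.5606,0.1225) 28:1504(0.5600,0.1245) 32:1453(0.5600,0.1240) 36:1450(0.5599,0.1242) 40:1471(0.5596,0.1246) 44:1478(0.5600,0.1248) 48:1491(0.5597,0.1245) 52:1504(0.5601,0.1247) 56:1508(0.5602,0.1244)
scene 0:1771(0.5558,0.1264) 4:1744(0.5556,0.1262) 8:1724(0.5555,0.1262) 12:1728(0.5555,0.1261) 16:1754(0.5552,0.1263) 20:1769(0.5555,0.1265) 24:1754(0.5559,0.1266) 28:1692(0.5560,0.1262) 32:1591(0.5561,0.1266) 36:1474(0.5561,0.1265) 40:1420(0.5559,0.1264) 44:1471(0.5558,0.1261) 48:1597(0.5558,0.1261) 52:1706(0.5557,0.1261) 56:1766(0.5559,0.1264)
```

Run:
```python
from fit import *
from scipy.optimize import minimize
R=dict(top=(222,223,24,26),scene=(328,181,24,30))
for n,(x0,y0,w,h) in R.items():
    im=cv2.imread(f'pics/{n}0.png')[y0:y0+h,x0:x0+w]
    f=lambda v:score(im,n,x0,y0,w,h,.556+v[0]/1e3,.1264+v[1]/1e3,.0146+v[2]/1e3,np.radians(38+v[3]))
    best=None
    for s in (-1,1):
        r=minimize(f,[0,0,0,0],method='Nelder-Mead',options=dict(initial_simplex=np.array([[0,0,0,0],[2*s,0,0,0],[0,2*s,0,0],[0,0,3*s,0],[0,0,0,5*s]]),maxfev=150))
        print(n,r.fun,r.x)
from ov import overlay
overlay('pics/top0.png','top',218,220,32,30,20,.556,.1264,.0146,np.radians(38),'pics/o1.png')
overlay('pics/scene0.png','scene',325,178,30,36,16,.556,.1264,.0146,np.radians(38),'pics/o3.png')
for a in(0,-3,-6):
  t=np.radians(a);d=np.array([np.cos(t),np.sin(t),0])*.01;c=np.array([.556,.1264,.0996]);print(a,proj('top',c+d),proj('top',c-d),proj('scene',c+d),proj('scene',c-d))
```

```text
top 1441.0182492275233 [ 3.4745235  -2.52532096  1.03175137 -2.77676609]
top 1438.2779693528742 [ 3.07309823 -2.74810129  5.17181818 -4.1156767 ]
scene 1395.796192212026 [-1.17009622 -0.02384056 -1.44532479  2.20357654]
scene 1392.7082122756444 [-1.46968679  0.0618415  -2.05843645  2.09563863]
0 (np.float64(232.74075801572508), np.float64(230.24487033679287)) (np.float64(232.4107116432039), np.float64(237.97839358626825)) (np.float64(341.1624813799897), np.float64(190.81387034186537)) (np.float64(340.92266169710416), np.float64(183.84584235069056))
-3 (np.float64(232.94301573836097), np.float64(230.25569800723048)) (np.float64(232.20798663721115), np.float64(237.96744665365986)) (np.float64(340.92754077384893), np.float64(190.79959578727357)) (np.float64(341.15452854168825), np.float64(183.8596798646737))
-6 (np.float64(233.14427400711196), np.float64(230.27707025021311)) (np.float64(232.00627687197874), np.float64(237.94590687443312)) (np.float64(340.6929367330717), np.float64(190.77568642138226)) (np.float64(341.3861091879148), np.float64(183.88290595839135))
```

View pics/o1.png

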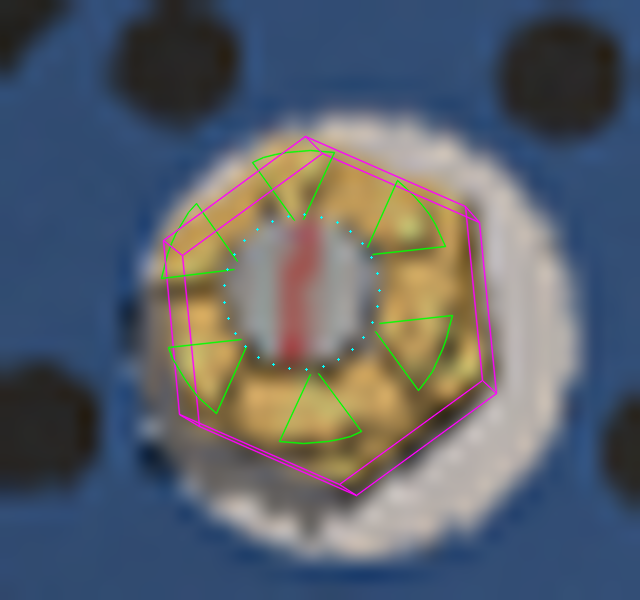

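View pics/o3.png

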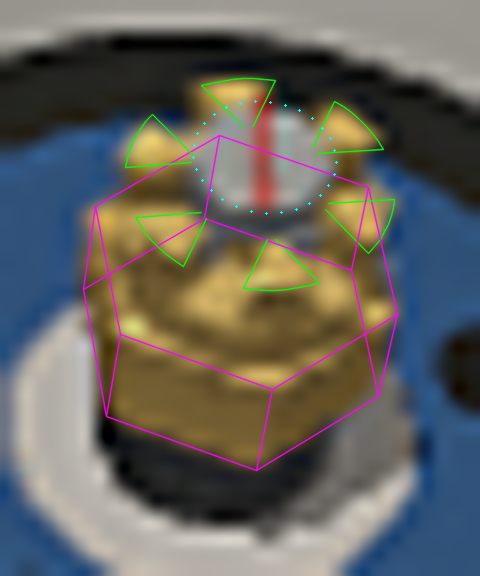

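```bash
cat > s.py <<'E'
from h import *
from scipy.spatial.transform import Rotation as Ro
def st():
    s=bot.read_state();R=Ro.from_rotvec(s['tcp_rot']);M=R.as_matrix()
    print('t',round(float(s['time']),2),'pos',np.round(s['tool_pos']*1e3,1),'yaw_y',round(np.degrees(np.arctan2(M[1,1],M[0,1])),2),'tilt',np.round(M[:2,2]*1e3,1),'q6',round(s['q'][5],2),'F',np.round(s['wrist_force'],1),'T',np.round(s['torque'],2),'w',round(s['width']*85.4,1))
    return s,M
def to(p):
    s,M=st(); print('tool delta mm',np.round(M.T@(np.array(p)-s['tool_pos'])*1e3,1)); print('axes\n',np.round(M,3))
E
python3 -c "
from s import *
to([.556,.1264,.16])"
```

```text
t 0.1 pos [212.  640.1 238. ] yaw_y 71.67 tilt [-0.7 -2. ] q6 -0.04 F [-0.2  0.1  0.2] T [ 0.04 -0.08 -0.03] w 85.3
tool delta mm [-488.1 -379.4   78.8]
axes
 [[-0.949  0.314 -0.001]
 [ 0.314  0.949 -0.002]
 [ 0.    -0.002 -1.   ]]
```

Request:
{"api": "arm_command", "payload": {
  "slide": [
    [-0.038,-0.03,0],
    [-0.038,-0.03,0],
    [-0.038,-0.03,0],
    [-0.038,-0.03,0],
    [-0.038,-0.03,0],
    [-0.038,-0.03,0],
    [-0.038,-0.03,0],
    [-0.038,-0.03,0]
  ],
  "angular": [
    [0,0,0],
    [0,0,0],
    [0,0,0],
    [0,0,0],
    [0,0,0],
    [0,0,0],
    [0,0,0],
    [0,0,0]
  ],
  "hand": [0.0854,0.0854,0.0854,0.0854,0.0854,0.0854,0.0854,0.0854]
}}

```text
time: 0.9
tool_pos: [0.4267, 0.3103, 0.2327]
tcp_rot: [-0.481, -3.1, 0.01]
wrist_force: [0.9, 0.6, -0.4]
width: 1.001
```

```bash
python3 -c "
from s import *
to([.556,.1264,.16])"
```

```text
t 0.9 pos [426.7 310.3 232.7] yaw_y 72.37 tilt [-5.2 -5.8] q6 -0.68 F [ 0.9  0.6 -0.4] T [ 0.03  0.01 -0.03] w 85.5
tool delta mm [-179.1 -135.6   73.1]
axes
 [[-0.953  0.303 -0.005]
 [ 0.303  0.953 -0.006]
 [ 0.003 -0.007 -1.   ]]
```

Request:
{"api": "arm_command", "payload": {
  "slide": [
    [-0.036,-0.027,0.008],
    [-0.036,-0.027,0.008],
    [-0.036,-0.027,0.008],
    [-0.036,-0.027,0.008],
    [-0.03,-0.024,0.008],
    [0,0,0.01],
    [0,0,0.01],
    [0,0,0.01]
  ],
  "angular": [
    [0,0,0],
    [0,0,0],
    [0,0,0],
    [0,0,0],
    [0,0,0],
    [0,0,8.5],
    [0,0,8.5],
    [0,0,8.5]
  ],
  "hand": [0.0854,0.0854,0.0854,0.0854,0.0854,0.0854,0.0854,0.0854]
}}

```text
time: 1.7
tool_pos: [0.5589, 0.1153, 0.16]
tcp_rot: [-1.172, -2.914, 0.011]
wrist_force: [0.4, -0.1, -0.1]
width: 0.998
```

```bash
cat >> s.py <<'E'
def go(p,yaw):
    s,M=st(); d=M.T@(np.array(p)-s['tool_pos'])*1e3
    y=np.radians(yaw); Y=np.array([np.cos(y),np.sin(y),0]);Z=np.array([0,0,-1.]);X=np.cross(Y,Z)
    T=np.stack([X,Y,Z],1); r=Ro.from_matrix(M.T@T).as_rotvec(degrees=True)
    print('d',np.round(d,1),'rot deg',np.round(r,2))
E
python3 -c "
from s import *
go([.556,.1264,.16],38.5)"
```

```text
t 1.7 pos [558.9 115.3 160. ] yaw_y 46.16 tilt [-3.5 -6.3] q6 -0.64 F [ 0.4 -0.1 -0.1] T [-0.   -0.01  0.  ] w 85.2
d [ 9.8  6.  -0.1] rot deg [-0.39  0.13  7.66]
```

Request:
{"api": "arm_command", "payload": {
  "slide": [
    [0.0098,0.006,0],
    [0,0,0.03],
    [0,0,0.03],
    [0,0,0.0],
    [0,0,0],
    [0,0,0],
    [0,0,0],
    [0,0,0]
  ],
  "angular": [
    [-0.39,0.13,7.66],
    [0,0,0],
    [0,0,0],
    [0,0,0],
    [0,0,0],
    [0,0,0],
    [0,0,0],
    [0,0,0]
  ],
  "hand": [0.0854,0.0854,0.0854,0.0854,0.0854,0.0854,0.0854,0.0854]
}}

```text
time: 2.5
tool_pos: [0.5557, 0.1256, 0.0987]
tcp_rot: [-1.38, -2.821, 0.001]
wrist_force: [-0.1, 1.0, -0.5]
width: 0.996
```

```bash
python3 -c "
from s import *
go([.556,.1264,.052],38.5)
im=bot.read_camera('scene');cv2.imwrite('pics/s1.png',im[:,:,::-1]);crop('','pics/s1.png',290,140,90,110,6,'pics/s1c.png')
im=bot.read_camera('top');cv2.imwrite('pics/t1.png',im[:,:,::-1])"
```

```text
t 2.5 pos [555.7 125.6  98.7] yaw_y 37.86 tilt [-1.4 -0.1] q6 -0.48 F [-0.1  1.  -0.5] T [0.03 0.01 0.06] w 85.1
d [ 0.4  0.8 46.7] rot deg [-0.07 -0.04 -0.64]
```

View pics/s1c.png

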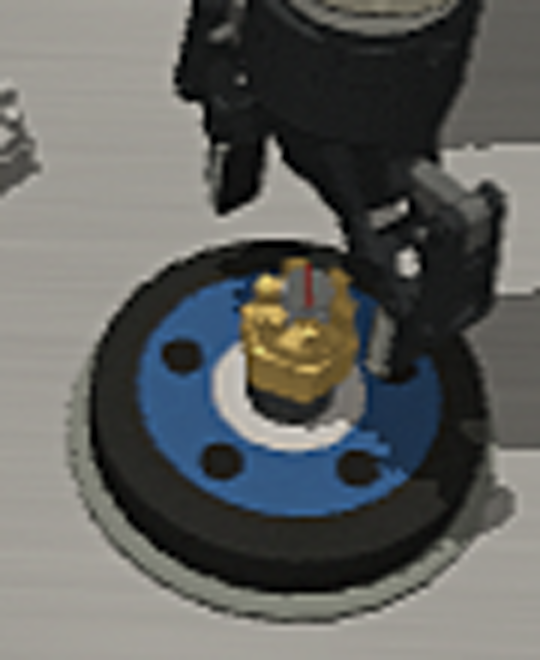

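The fingers straddle the nut, crop (225,180) and (440,260). I'll descend and close partway.

Request:
{"api": "arm_command", "payload": {
  "slide": [
    [0.0004,0.0008,0.025],
    [0,0,0.0215],
    [0,0,0],
    [0,0,0],
    [0,0,0],
    [0,0,0],
    [0,0,0],
    [0,0,0]
  ],
  "angular": [
    [0,0,-0.64],
    [0,0,0],
    [0,0,0],
    [0,0,0],
    [0,0,0],
    [0,0,0],
    [0,0,0],
    [0,0,0]
  ],
  "hand": [0.0854,0.0854,0.06,0.05,0.046,0.046,0.046,0.046]
}}

```text
time: 3.4
tool_pos: [0.5591, 0.1266, 0.0575]
tcp_rot: [1.362, 2.826, 0.005]
wrist_force: [-0.6, -0.7, -1.1]
width: 0.538
```

```bash
python3 -c "
from s import *
go([.556,.1264,.052],38.5)"
```

```text
t 3.4 pos [559.1 126.6  57.5] yaw_y 38.54 tilt [5.9 0.5] q6 -0.49 F [-0.6 -0.7 -1.1] T [-0.1   0.18 -0.03] w 45.9
d [ 1.8 -2.6  5.4] rot deg [0.28 0.19 0.04]
```

Request:
{"api": "arm_command", "payload": {
  "slide": [
    [0.0018,-0.0026,0.0054],
    [0,0,0],
    [0,0,0],
    [0,0,0],
    [0,0,0],
    [0,0,0],
    [0,0,0],
    [0,0,0]
  ],
  "angular": [
    [0.28,0.19,0],
    [0,0,0],
    [0,0,0],
    [0,0,0],
    [0,0,0],
    [0,0,0],
    [0,0,0],
    [0,0,0]
  ],
  "hand": [0.046,0.046,0.046,0.044,0.042,0.04,0.038,0.036],
  "squeeze": 30
}}

```text
time: 4.2
tool_pos: [0.5561, 0.1258, 0.0533]
tcp_rot: [1.361, 2.831, -0.001]
wrist_force: [-1.5, -0.7, 0.8]
width: 0.467
```

```bash
python3 -c "
from s import *
go([.556,.1264,.052],38.5)"
```

```text
t 4.2 pos [556.1 125.8  53.3] yaw_y 38.65 tilt [ 0.3 -1.2] q6 -0.49 F [-1.5 -0.7  0.8] T [-0.22  0.32  0.32] w 39.9
d [0.6 0.3 1.3] rot deg [-0.03  0.06  0.15]
```

Request:
{"api": "arm_command", "payload": {
  "slide": [
    [0,0,0],
    [0,0,0],
    [0,0,0],
    [0,0,0],
    [0,0,0],
    [0,0,0],
    [0,0,0],
    [0,0,0]
  ],
  "angular": [
    [0,0,0],
    [0,0,0],
    [0,0,0],
    [0,0,0],
    [0,0,0],
    [0,0,0],
    [0,0,0],
    [0,0,0]
  ],
  "hand": [0.036,0.036,0.036,0.036,0.036,0.036,0.036,0.036],
  "squeeze": 80
}}

```text
time: 5.0
tool_pos: [0.5562, 0.1258, 0.0535]
tcp_rot: [1.36, 2.831, -0.002]
wrist_force: [-2.8, -1.2, 2.8]
width: 0.458
```

```bash
python3 -c "
from s import *
go([.556,.1264,.052],38.5)"
```

```text
t 5.0 pos [556.2 125.8  53.5] yaw_y 38.67 tilt [ 0.2 -1.4] q6 -0.49 F [-2.8 -1.2  2.8] T [-0.33  0.41  0.22] w 39.1
d [0.6 0.3 1.5] rot deg [-0.04  0.07  0.17]
```

Request:
{"api": "arm_command", "payload": {
  "slide": [
    [0,0,0],
    [0,0,0],
    [0,0,0],
    [0,0,0],
    [0,0,0],
    [0,0,0],
    [0,0,0],
    [0,0,0]
  ],
  "angular": [
    [0,0,5],
    [0,0,5],
    [0,0,5],
    [0,0,5],
    [0,0,5],
    [0,0,5],
    [0,0,4],
    [0,0,0]
  ],
  "hand": [0.036,0.036,0.036,0.036,0.036,0.036,0.036,0.036],
  "squeeze": 80
}}

```text
time: 5.8
tool_pos: [0.5566, 0.126, 0.0535]
tcp_rot: [2.15, 2.288, -0.002]
wrist_force: [-1.7, -2.7, 2.8]
width: 0.454
```

```bash
python3 -c "
from s import *
go([.556,.1258,.0535],-1)"
```

```text
t 5.8 pos [556.6 126.   53.5] yaw_y 3.57 tilt [ 0.7 -2.2] q6 0.12 F [-1.7 -2.7  2.8] T [-0.31  0.51 -0.32] w 38.8
d [-0.2 -0.6  0. ] rot deg [0.04 0.13 4.57]
```

Request:
{"api": "arm_command", "payload": {
  "slide": [
    [0,0,0],
    [0,0,0],
    [0,0,0],
    [0,0,0],
    [0,0,0],
    [0,0,0],
    [0,0,0],
    [0,0,0]
  ],
  "angular": [
    [0,0,2],
    [0,0,1.5],
    [0,0,0],
    [0,0,0],
    [0,0,0],
    [0,0,0],
    [0,0,0],
    [0,0,0]
  ],
  "hand": [0.036,0.036,0.036,0.036,0.036,0.055,0.0854,0.0854],
  "squeeze": 80
}}

```text
time: 6.6
tool_pos: [0.5581, 0.1268, 0.0533]
tcp_rot: [2.216, 2.223, 0.004]
wrist_force: [-0.0, -0.4, 0.9]
width: 0.938
```

```bash
python3 -c "
from s import *
go([.5564,.1259,.15],-1)"
```

```text
t 6.6 pos [558.1 126.8  53.3] yaw_y 0.19 tilt [3.9 0. ] q6 0.18 F [-0.  -0.4  0.9] T [-0.04 -0.02  0.02] w 80.1
d [ -0.9  -1.3 -96.7] rot deg [ 0.23 -0.    1.19]
```

Request:
{"api": "arm_command", "payload": {
  "slide": [
    [0,0,-0.04],
    [0,0,-0.04],
    [0,0,-0.02],
    [-0.045,0,0],
    [-0.045,0,0],
    [-0.045,0,0],
    [-0.045,0,0],
    [-0.045,-0.02,0]
  ],
  "angular": [
    [0,0,0],
    [0,0,0],
    [0,0,0],
    [0,0,-8.5],
    [0,0,0],
    [0,0,0],
    [0,0,0],
    [0,0,0]
  ],
  "hand": [0.0854,0.0854,0.0854,0.0854,0.0854,0.0854,0.0854,0.0854]
}}

```text
time: 7.4
tool_pos: [0.5721, -0.0973, 0.1596]
tcp_rot: [2.024, 2.388, 0.019]
wrist_force: [0.3, -0.5, -0.4]
width: 0.997
```

Run:
```python
from s import *
go([.534,-.1355,.15],74)
for n in('scene','top'):
    im=bot.read_camera(n);cv2.imwrite(f'pics/{n}2.png',im[:,:,::-1])
from ov import overlay
crop('','pics/top2.png',218,220,32,30,20,'pics/t2.png');crop('','pics/scene2.png',325,178,30,36,16,'pics/s2.png')
from fit import *
from scipy.optimize import minimize
R=dict(top=(222,223,24,26),scene=(328,181,24,30))
for n,(x0,y0,w,h) in R.items():
    im=cv2.imread(f'pics/{n}2.png')[y0:y0+h,x0:x0+w]
    p={'top':(.5575,.1255),'scene':(.5558,.1264)}[n]
    for a in range(-8,10,2):
        f=lambda v:score(im,n,x0,y0,w,h,p[0]+v[0],p[1]+v[1],.0146,np.radians(a))
        r=minimize(f,[0,0],method='Nelder-Mead',options=dict(initial_simplex=[[-.001,-.001],[.002,0],[0,.002]],maxfev=30))
        print(n,a,round(r.fun),r.x*1e3)
```

```text
t 7.4 pos [572.1 -97.3 159.6] yaw_y 9.43 tilt [16.4  2.2] q6 -0.38 F [ 0.3 -0.5 -0.4] T [-0.02 -0.03  0.  ] w 85.1
d [-31.4 -44.    8.9] rot deg [  0.83   0.56 -64.57]
top -8 1800 [1.546875  0.2109375]
top -6 1801 [ 1.5 -1. ]
top -4 1798 [1.890625 0.15625 ]
top -2 1780 [-0.22070313  1.38671875]
top 0 1766 [-0.2734375  1.9140625]
top 2 1757 [-0.28710937  1.54101563]
top 4 1773 [-0.6809082   1.51733398]
top 6 1806 [-0.203125  1.671875]
top 8 1815 [1.95581055 0.19897461]
scene -8 1699 [0.05310059 0.21496582]
scene -6 1632 [0.03172302 0.21980286]
scene -4 1567 [0.11508465 0.05479527]
scene -2 1506 [0.11509514 0.12563515]
scene 0 1472 [ 0.20764542 -0.17189407]
scene 2 1465 [0.13024902 0.04797363]
scene 4 1492 [-0.06869507 -0.23757935]
scene 6 1544 [ 0.06096649 -0.2503891 ]
scene 8 1602 [ 0.10447311 -0.24856186]
```

View pics/s2.png

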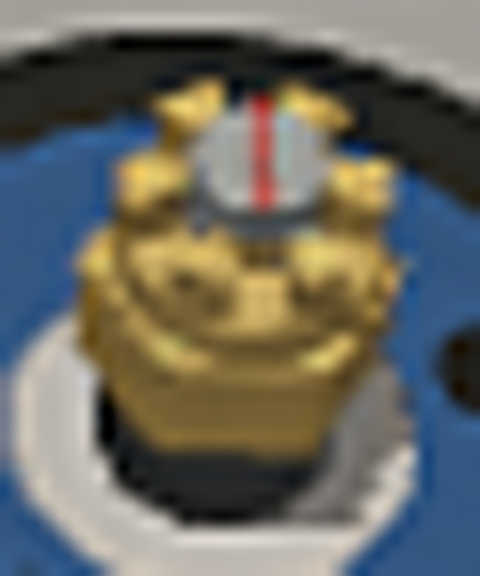

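View pics/t2.png

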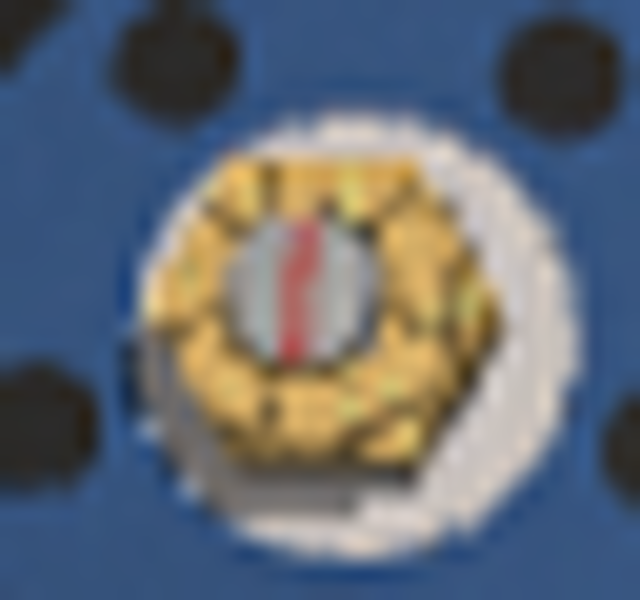

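Run:
```python
from h import *
# red-line subpixel: render stripe of width wd through axle center on the gray disc
for tag in ('0','2'):
  for n,(x0,y0,w,h) in dict(top=(228,229,9,11),scene=(336,182,11,11)).items():
    im=cv2.imread(f'pics/{n}{tag}.png').astype(float)
    s=im[y0:y0+h,x0:x0+w]; red=s[:,:,2]-(s[:,:,1]+s[:,:,0])/2
    print(n);print(red.astype(int))
```

```text
top
[[15 43 69 50 61 45 58 69 69]
 [58 71 69 24 55 46 60 65 69]
 [69 68 46  1 30 64 16 25 62]
 [61 37  2  1 35 66  5  1  2]
 [47 13  2  2 64 62  4  4  0]
 [44 13  4  1 64 36  4  4 -1]
 [72 25  2  1 64 36  4  4  2]
 [69 36  3  0 68 37  3  2 14]
 [62 71 19  1 85 34  3 12 23]
 [68 56 43 39 45 24 27 57 71]
 [59 36 69 71 69 47 55 67 68]]
scene
[[  0  -1   1   2   2  -2  -1   1   1   1  -1]
 [  9  43  69  75  71  39  -6   0  -1  -2  -2]
 [  8  43  61  48  47 117  -9  -4  10  25  20]
 [-14  31  11  -7  22  95  -6   2  29  69  73]
 [ 24  37   1  -2  24  97  -4   1   9  47  73]
 [ 62  14   1   0  26  96  -5   3   8  35  51]
 [ 34  -1   3   1  18  79  -4   3   2   2  43]
 [ 21  -2   3   0  21  99  24   0   1  14  44]
 [ 21  -4   1   2  23 101  26   1   1  50  73]
 [ 65  14  -2   0   3  13  -4  -2  14  54  66]
 [ 69  54  -3  -2  -4  -4  -1  -3   6  34  49]]
top
[[32 76 68 49 76 74 71 57 74]
 [37 64 65 39 69 62 30 51 70]
 [78 47 30  0 32 71 11  9 22]
 [78 56  4  0 39 73  5  2 11]
 [78 23  3  1 70 69  6  5  0]
 [74 18  4  1 71 39  4  3  1]
 [57 20  2  1 69 40  5  4 -1]
 [77 28  3  0 75 40  5  3  0]
 [76 52 22  0 94 37  4 12 24]
 [76 75 64 36 49 34 36 50 77]
 [72 68 75 60 77 77 76 62 76]]
scene
[[ -2   0   1  -2  -1  -2  -2  -2  -1   0   0]
 [ 23  54  63  -7  -3   2  25  45  21  -2  -2]
 [ 70  72  64  -9  35 114  37  71  75  60  21]
 [ 68  64  27  -3  26  98 -11  11  60  64  54]
 [ 41  17  -1  -1  25  98  -5  -2   2  20   5]
 [ 29   7   2   0  26 100  -4   2   6  17 -26]
 [ 54  -2   3   0  18  81  -4   2   2  23  74]
 [ 37  -3   3   0  21 102  25   0   1  35  68]
 [ 20  -2   3   1  24 105  28   1   0  34  56]
 [ 21  -5  -2  -2   2  14  -4  -3   5  36  45]
 [ 48  12  41  16  -6  -4  -3   2  15  39  51]]
```

Request:
{"api": "arm_command", "payload": {
  "slide": [
    [0.028,0.0026,0],
    [0.0273,0.0067,0],
    [0.026,0.0107,0],
    [0.024,0.0144,0],
    [0.0217,0.0178,0],
    [0.0188,0.0208,0],
    [0.0156,0.0234,0],
    [0.012,0.0254,0]
  ],
  "angular": [
    [0,0,-8.5],
    [0,0,-8.5],
    [0,0,-8.5],
    [0,0,-8.5],
    [0,0,-8.5],
    [0,0,-8.5],
    [0,0,-8.5],
    [0,0,-8.5]
  ],
  "hand": [0.0854,0.06,0.04,0.02,0,0,0,0]
}}

```text
time: 8.3
tool_pos: [0.5539, 0.1303, 0.1596]
tcp_rot: [0.331, 3.106, 0.008]
wrist_force: [-0.4, 0.1, -0.2]
width: 0.002
```

```bash
python3 -c "
from s import *
go([.5564,.1259,.112],89.5)"
```

```text
t 8.3 pos [553.9 130.3 159.6] yaw_y 77.82 tilt [18.8  3.4] q6 -1.17 F [-0.4  0.1 -0.2] T [-0.01 -0.04  0.04] w 0.2
d [-2.5 -4.1 47.6] rot deg [  0.31   1.05 -11.68]
```

Request:
{"api": "arm_command", "payload": {
  "slide": [
    [-0.0025,-0.0041,0],
    [0,0,0.02],
    [0,0,0.02],
    [0,0,0],
    [0,0,0],
    [0,0,0],
    [0,0,0],
    [0,0,0]
  ],
  "angular": [
    [0.31,1.05,-6],
    [0,0,-5.5],
    [0,0,0],
    [0,0,0],
    [0,0,0],
    [0,0,0],
    [0,0,0],
    [0,0,0]
  ],
  "hand": [0,0,0,0,0,0,0,0]
}}

```text
time: 9.1
tool_pos: [0.557, 0.1366, 0.123]
tcp_rot: [-0.014, 3.134, 0.01]
wrist_force: [0.3, 0.1, 0.1]
width: -0.0
```

```bash
python3 -c "
from s import *
go([.5564,.1259,.112],89.5)"
```

```text
t 9.1 pos [557.  136.6 123. ] yaw_y 90.51 tilt [7.3 6.4] q6 -1.39 F [0.3 0.1 0.1] T [ 0.03 -0.01 -0.02] w -0.0
d [  0.7 -10.8  10.9] rot deg [0.36 0.42 1.  ]
```

Request:
{"api": "arm_command", "payload": {
  "slide": [
    [0.0007,-0.0108,0],
    [0,0,0],
    [0,0,0],
    [0,0,0.008],
    [0,0,0],
    [0,0,0],
    [0,0,0],
    [0,0,0]
  ],
  "angular": [
    [0.36,0.42,1],
    [0,0,0],
    [0,0,0],
    [0,0,0],
    [0,0,0],
    [0,0,0],
    [0,0,0],
    [0,0,0]
  ],
  "hand": [0,0,0,0,0,0,0,0]
}}

```text
time: 9.9
tool_pos: [0.5571, 0.1242, 0.1153]
tcp_rot: [0.018, 3.14, -0.0]
wrist_force: [-0.5, -0.7, 0.5]
width: -0.001
```

```bash
python3 -c "
from s import *
go([.5564,.1259,.112],89.5)"
```

```text
t 9.9 pos [557.1 124.2 115.3] yaw_y 89.33 tilt [ 1.1 -0.2] q6 -1.38 F [-0.5 -0.7  0.5] T [-0.01 -0.04  0.04] w -0.1
d [0.7 1.7 3.3] rot deg [-0.01  0.06 -0.17]
```

Request:
{"api": "arm_command", "payload": {
  "slide": [
    [0.0005,0.0017,0.0012],
    [0,0,0.0012],
    [0,0,0.0012],
    [0,0,0.0012],
    [0,0,0.0012],
    [0,0,0.0],
    [0,0,0],
    [0,0,0]
  ],
  "angular": [
    [0,0,0],
    [0,0,0],
    [0,0,0],
    [0,0,0],
    [0,0,0],
    [0,0,0],
    [0,0,0],
    [0,0,0]
  ],
  "hand": [0,0,0,0,0,0,0,0]
}}

```text
time: 10.7
tool_pos: [0.5567, 0.1263, 0.1089]
tcp_rot: [0.018, 3.14, -0.0]
wrist_force: [1.2, 0.3, -0.1]
width: -0.001
```

```bash
python3 -c "
from s import *
go([.5564,.1259,.112],89.5)"
```

```text
t 10.7 pos [556.7 126.3 108.9] yaw_y 89.35 tilt [ 1.4 -0.1] q6 -1.38 F [ 1.2  0.3 -0.1] T [-0.02 -0.02  0.02] w -0.1
d [ 0.2 -0.4 -3.1] rot deg [-0.    0.08 -0.15]
```

Request:
{"api": "arm_command", "payload": {
  "slide": [
    [0,0,0.0008],
    [0,0,0.0008],
    [0,0,0.0008],
    [0,0,0],
    [0,0,0],
    [0,0,0.0],
    [0,0,0],
    [0,0,0]
  ],
  "angular": [
    [0,0,0],
    [0,0,0],
    [0,0,0],
    [0,0,0],
    [0,0,0],
    [0,0,0],
    [0,0,0],
    [0,0,0]
  ],
  "hand": [0,0,0,0,0,0,0,0]
}}

```text
time: 11.5
tool_pos: [0.557, 0.1264, 0.1089]
tcp_rot: [0.018, 3.139, 0.0]
wrist_force: [-0.8, -0.5, 1.5]
width: 0.002
```

```bash
python3 -c "
from s import *
go([.5564,.1259,.112],89.5)"
```

```text
t 11.5 pos [557.  126.4 108.9] yaw_y 89.35 tilt [2.1 0.1] q6 -1.38 F [-0.8 -0.5  1.5] T [ 0.05  0.09 -0.01] w 0.2
d [ 0.6 -0.5 -3.1] rot deg [ 0.01  0.12 -0.15]
```

Request:
{"api": "arm_command", "payload": {
  "slide": [
    [0,0,-0.002],
    [0,0,0],
    [0,0,0],
    [0,0,0.001],
    [0,0,0.001],
    [0,0,0.001],
    [0,0,0.001],
    [0,0,0.001]
  ],
  "angular": [
    [0,0,0],
    [0,0,0],
    [0,0,0],
    [0,0,0],
    [0,0,0],
    [0,0,0],
    [0,0,0],
    [0,0,0]
  ],
  "hand": [0,0,0,0,0,0,0,0]
}}

```text
time: 12.3
tool_pos: [0.5571, 0.1264, 0.1088]
tcp_rot: [0.018, 3.14, -0.0]
wrist_force: [-3.0, 0.3, 7.1]
width: 0.002
```

```bash
python3 -c "
from s import *
go([.5564,.1259,.112],89.5)"
```

```text
t 12.3 pos [557.1 126.4 108.8] yaw_y 89.35 tilt [ 1.4 -0.1] q6 -1.38 F [-3.   0.3  7.1] T [-0.15  0.48  0.  ] w 0.2
d [ 0.7 -0.5 -3.2] rot deg [-0.01  0.08 -0.15]
```

Request:
{"api": "arm_command", "payload": {
  "slide": [
    [0,0,-0.005],
    [0,0,0],
    [0,0,0],
    [0,0,0],
    [0,0,0.005],
    [0,0,0.005],
    [0,0,0],
    [0,0,0]
  ],
  "angular": [
    [0,0,0],
    [0,0,0],
    [0,0,0],
    [0,0,0],
    [0,0,0],
    [0,0,0],
    [0,0,0],
    [0,0,0]
  ],
  "hand": [0.03,0.03,0.03,0.03,0.03,0.03,0.03,0.03]
}}

```text
time: 13.1
tool_pos: [0.5567, 0.1263, 0.1023]
tcp_rot: [0.018, 3.141, -0.0]
wrist_force: [-1.1, 0.1, 4.3]
width: 0.348
```

```bash
python3 -c "
from s import *
go([.5564,.1259,.1039],89.5)"
```

```text
t 13.1 pos [556.7 126.3 102.3] yaw_y 89.35 tilt [ 0.6 -0.3] q6 -1.38 F [-1.1  0.1  4.3] T [-0.02  0.05  0.02] w 29.7
d [ 0.3 -0.4 -1.6] rot deg [-0.01  0.03 -0.15]
```

Request:
{"api": "arm_command", "payload": {
  "slide": [
    [0,0,-0.0015],
    [0,0,0],
    [0,0,0],
    [0,0,0],
    [0,0,0.0],
    [0,0,0],
    [0,0,0],
    [0,0,0]
  ],
  "angular": [
    [0,0,0],
    [0,0,0],
    [0,0,0],
    [0,0,0],
    [0,0,0],
    [0,0,0],
    [0,0,0],
    [0,0,0]
  ],
  "hand": [0.03,0.026,0.023,0.018,0.018,0.018,0.018,0.018],
  "squeeze": 30
}}

```text
time: 13.9
tool_pos: [0.5567, 0.1252, 0.104]
tcp_rot: [0.017, 3.141, -0.003]
wrist_force: [0.2, -0.9, -0.6]
width: 0.215
```

```bash
python3 -c "
from s import *
go([.5564,.1259,.1039],89.5)"
```

```text
t 13.9 pos [556.7 125.2 104. ] yaw_y 89.36 tilt [ 0.4 -2. ] q6 -1.38 F [ 0.2 -0.9 -0.6] T [-0.25  0.01  0.01] w 18.3
d [0.3 0.7 0.1] rot deg [-0.12  0.03 -0.14]
```

Request:
{"api": "arm_command", "payload": {
  "slide": [
    [0,0,0],
    [0,0,0],
    [0,0,0],
    [0,0,0],
    [0,0,0.0],
    [0,0,0],
    [0,0,0],
    [0,0,0]
  ],
  "angular": [
    [0,0,0],
    [0,0,0],
    [0,0,0],
    [0,0,0],
    [0,0,0],
    [0,0,0],
    [0,0,0],
    [0,0,0]
  ],
  "hand": [0.016,0.016,0.016,0.016,0.016,0.016,0.016,0.016],
  "squeeze": 30
}}

```text
time: 14.7
tool_pos: [0.5567, 0.1252, 0.1042]
tcp_rot: [0.017, 3.141, -0.003]
wrist_force: [-0.4, -1.6, 1.1]
width: 0.197
```

```bash
python3 -c "
from s import *
go([.5564,.1259,.1039],89.5)"
```

```text
t 14.7 pos [556.7 125.2 104.2] yaw_y 89.37 tilt [ 0.5 -2.1] q6 -1.38 F [-0.4 -1.6  1.1] T [-0.24  0.    0.01] w 16.9
d [0.4 0.7 0.3] rot deg [-0.12  0.03 -0.13]
```

Request:
{"api": "arm_command", "payload": {
  "slide": [
    [0,0,0],
    [0,0,-0.015],
    [0,0,0],
    [0,0,0],
    [0,0,0.0],
    [0,0,0],
    [0,0,0],
    [0,0,0]
  ],
  "angular": [
    [0,0,0],
    [0,0,0],
    [0,0,7.5],
    [0,0,7.5],
    [0,0,7.5],
    [0,0,7.5],
    [0,0,0],
    [0,0,0]
  ],
  "hand": [0.04,0.0854,0.0854,0.0854,0.0854,0.0854,0.0854,0.0854],
  "squeeze": 30
}}

```text
time: 15.5
tool_pos: [0.5593, 0.1277, 0.1269]
tcp_rot: [0.854, 3.017, 0.006]
wrist_force: [-0.4, -0.7, 0.5]
width: 1.001
```

```bash
python3 -c "
from s import *
go([.5565,.1252,.055],59.5)"
```

```text
t 15.5 pos [559.3 127.7 126.9] yaw_y 58.4 tilt [6.8 2.2] q6 -0.84 F [-0.4 -0.7  0.5] T [ 0.01 -0.    0.01] w 85.5
d [ 1.4 -4.  71.9] rot deg [ 0.31  0.27 -1.1 ]
```

Request:
{"api": "arm_command", "payload": {
  "slide": [
    [0.0014,-0.004,0.03],
    [0,0,0.03],
    [0,0,0],
    [0,0,0],
    [0,0,0],
    [0,0,0],
    [0,0,0],
    [0,0,0]
  ],
  "angular": [
    [0.31,0.27,-1.1],
    [0,0,0],
    [0,0,0],
    [0,0,0],
    [0,0,0],
    [0,0,0],
    [0,0,0],
    [0,0,0]
  ],
  "hand": [0.0854,0.0854,0.0854,0.0854,0.07,0.06,0.05,0.05],
  "squeeze": 30
}}

```text
time: 16.3
tool_pos: [0.5623, 0.1267, 0.0747]
tcp_rot: [0.804, 3.025, 0.01]
wrist_force: [-0.4, 1.0, 1.1]
width: 0.586
```

```bash
python3 -c "
from s import *
go([.5565,.1252,.055],59.5)"
```

```text
t 16.3 pos [562.3 126.7  74.7] yaw_y 60.22 tilt [12.9  2.9] q6 -0.87 F [-0.4  1.   1.1] T [ 0.01  0.   -0.01] w 50.0
d [ 4.5 -4.4 19.7] rot deg [0.51 0.56 0.72]
```

Request:
{"api": "arm_command", "payload": {
  "slide": [
    [0.0045,-0.0044,0],
    [0,0,0.006],
    [0,0,0.006],
    [0,0,0.006],
    [0,0,0],
    [0,0,0],
    [0,0,0],
    [0,0,0]
  ],
  "angular": [
    [0.51,0.56,0.72],
    [0,0,0],
    [0,0,0],
    [0,0,0],
    [0,0,0],
    [0,0,0],
    [0,0,0],
    [0,0,0]
  ],
  "hand": [0.05,0.05,0.05,0.05,0.05,0.05,0.05,0.05],
  "squeeze": 30
}}

```text
time: 17.1
tool_pos: [0.5556, 0.1249, 0.0551]
tcp_rot: [-0.828, -3.029, 0.001]
wrist_force: [-0.0, -0.1, 0.5]
width: 0.583
```

```bash
python3 -c "
from s import *
go([.5565,.1252,.055],59.5)"
```

```text
t 17.1 pos [555.6 124.9  55.1] yaw_y 59.44 tilt [-1.3 -0.1] q6 -0.86 F [-0.  -0.1  0.5] T [-0.01 -0.01  0.02] w 49.8
d [-0.6  0.7  0.1] rot deg [-0.04 -0.06 -0.06]
```

Well placed. Grip to align the nut to the jaws.

Request:
{"api": "arm_command", "payload": {
  "slide": [
    [-0.0006,0.0007,0],
    [0,0,0],
    [0,0,0],
    [0,0,0],
    [0,0,0],
    [0,0,0],
    [0,0,0],
    [0,0,0]
  ],
  "angular": [
    [0,0,0],
    [0,0,0],
    [0,0,0],
    [0,0,0],
    [0,0,0],
    [0,0,0],
    [0,0,0],
    [0,0,0]
  ],
  "hand": [0.047,0.044,0.041,0.038,0.036,0.036,0.036,0.036],
  "squeeze": 80
}}

```text
time: 17.9
tool_pos: [0.5567, 0.1251, 0.056]
tcp_rot: [-0.825, -3.031, 0.002]
wrist_force: [-0.9, -0.5, -0.3]
width: 0.455
```

```bash
python3 -c "
from s import *
go([.5565,.1252,.055],59.5)"
```

```text
t 17.9 pos [556.7 125.1  56. ] yaw_y 59.56 tilt [-0.6 -0.9] q6 -0.86 F [-0.9 -0.5 -0.3] T [0.   0.08 0.22] w 38.8
d [ 0.3 -0.   1. ] rot deg [-0.06 -0.    0.06]
```

Request:
{"api": "arm_command", "payload": {
  "slide": [
    [0,0,0],
    [0,0,0],
    [0,0,-0.04],
    [0,0,-0.04],
    [0,0,-0.01],
    [0,0,0],
    [0,0,0],
    [0,0,0]
  ],
  "angular": [
    [0,0,0],
    [0,0,0],
    [0,0,0],
    [0,0,0],
    [0,0,0],
    [0,0,0],
    [0,0,0],
    [0,0,0]
  ],
  "hand": [0.06,0.0854,0.0854,0.0854,0.0854,0.0854,0.0854,0.0854],
  "squeeze": 30
}}

```text
time: 18.7
tool_pos: [0.5551, 0.1252, 0.1451]
tcp_rot: [-0.828, -3.025, 0.003]
wrist_force: [-0.6, -0.1, 0.5]
width: 0.999
```

```bash
python3 -c "
from s import *
go([.534,-.1355,.13],74)"
```

```text
t 18.7 pos [555.1 125.2 145.1] yaw_y 59.38 tilt [-5.6 -0.3] q6 -0.86 F [-0.6 -0.1  0.5] T [-0.05  0.04 -0.  ] w 85.3
d [-114.7 -235.    15.3] rot deg [ -0.14  -0.29 -14.62]
```

Request:
{"api": "arm_command", "payload": {
  "slide": [
    [-0.019,-0.039,0],
    [-0.019,-0.039,0],
    [-0.019,-0.039,0],
    [-0.019,-0.039,0],
    [-0.019,-0.039,0],
    [-0.015,-0.03,0],
    [0,0,0],
    [0,0,0]
  ],
  "angular": [
    [0,0,0],
    [0,0,0],
    [0,0,0],
    [0,0,0],
    [0,0,0],
    [0,0,0],
    [0,0,-7],
    [0,0,-7]
  ],
  "hand": [0.0854,0.0854,0.0854,0.0854,0.0854,0.0854,0.0854,0.0854]
}}

```text
time: 19.5
tool_pos: [0.5265, -0.1315, 0.1303]
tcp_rot: [-0.434, -3.084, 0.0]
wrist_force: [-1.0, 0.5, 0.7]
width: 0.999
```

Run:
```python
from s import *
go([.534,-.1355,.13],74)
for n in('scene','top'):
    im=bot.read_camera(n);cv2.imwrite(f'pics/{n}3.png',im[:,:,::-1])
crop('','pics/top3.png',218,220,32,30,20,'pics/t3.png');crop('','pics/scene3.png',325,178,30,36,16,'pics/s3.png')
from fit import *
from scipy.optimize import minimize
R=dict(top=(222,223,24,26),scene=(328,181,24,30))
for n,(x0,y0,w,h) in R.items():
    im=cv2.imread(f'pics/{n}3.png')[y0:y0+h,x0:x0+w]
    p={'top':(.5575,.1255),'scene':(.5558,.1264)}[n]
    for a in range(-6,8,2):
        f=lambda v:score(im,n,x0,y0,w,h,p[0]+v[0],p[1]+v[1],.0146,np.radians(a))
        r=minimize(f,[0,0],method='Nelder-Mead',options=dict(initial_simplex=[[-.001,-.001],[.002,0],[0,.002]],maxfev=30))
        print(n,a,round(r.fun),r.x*1e3)
```

```text
t 19.5 pos [ 526.5 -131.5  130.3] yaw_y 73.98 tilt [-26.9   3.7] q6 -1.58 F [-1.   0.5  0.7] T [ 0.04 -0.02  0.01] w 85.4
d [-8.3 -1.8  0.1] rot deg [-0.22 -1.54 -0.02]
top -6 1765 [ 1.5 -1. ]
top -4 1758 [1.88232422 0.13183594]
top -2 1740 [-0.36633301  1.35144043]
top 0 1722 [-0.41394043  1.49133301]
top 2 1723 [-0.28710937  1.54101563]
top 4 1755 [-0.31787109  2.08251953]
top 6 1770 [-0.15625  1.59375]
scene -6 1653 [0.11645317 0.20527077]
scene -4 1584 [0.11508465 0.05479527]
scene -2 1519 [0.0719018  0.13067961]
scene 0 1484 [ 0.17103004 -0.15611458]
scene 2 1476 [ 0.13008881 -0.17314911]
scene 4 1507 [-0.06869507 -0.23757935]
scene 6 1562 [ 0.06096649 -0.2503891 ]
```

View pics/s3.png

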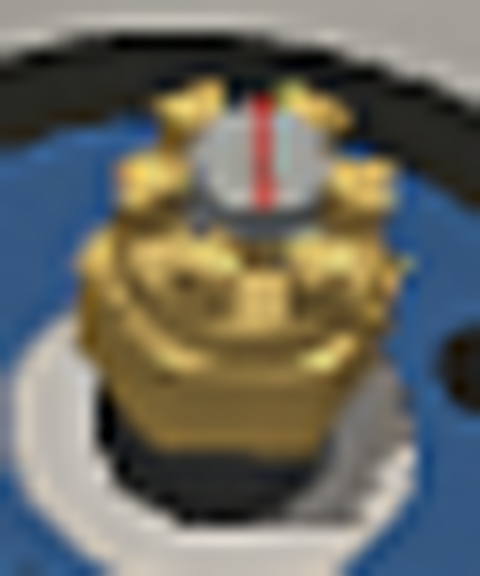

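View pics/scene3.png

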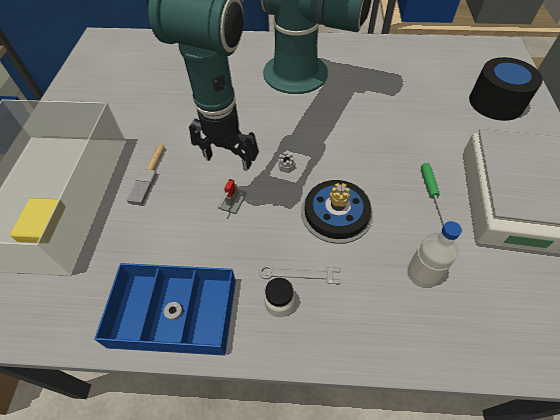

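Request:
{"api": "arm_command", "payload": {
  "slide": [
    [-0.0083,-0.0018,0],
    [0,0,0],
    [0,0,0.02],
    [0,0,0.02],
    [0,0,0],
    [0,0,0],
    [0,0,0],
    [0,0,0]
  ],
  "angular": [
    [-0.22,-1.54,-0.5],
    [0,0,0],
    [0,0,0],
    [0,0,0],
    [0,0,0],
    [0,0,0],
    [0,0,0],
    [0,0,0]
  ],
  "hand": [0.0854,0.0854,0.0854,0.07,0.06,0.05,0.05,0.05]
}}

```text
time: 20.4
tool_pos: [0.5354, -0.1328, 0.0889]
tcp_rot: [0.44, 3.108, 0.001]
wrist_force: [0.4, 0.6, 0.2]
width: 0.589
```

Run:
```python
from s import *
go([.534,-.1355,.043],74.5)
for n in('scene','top'):
    im=bot.read_camera(n);cv2.imwrite(f'pics/{n}4.png',im[:,:,::-1])
crop('','pics/scene4.png',200,130,70,80,7,'pics/s4.png')
```

```text
t 20.4 pos [ 535.4 -132.8   88.9] yaw_y 73.88 tilt [2.5 0.1] q6 -1.58 F [0.4 0.6 0.2] T [ 0.02  0.01 -0.03] w 50.3
d [ 0.7 -3.  45.9] rot deg [ 0.04  0.14 -0.62]
```

View pics/s4.png

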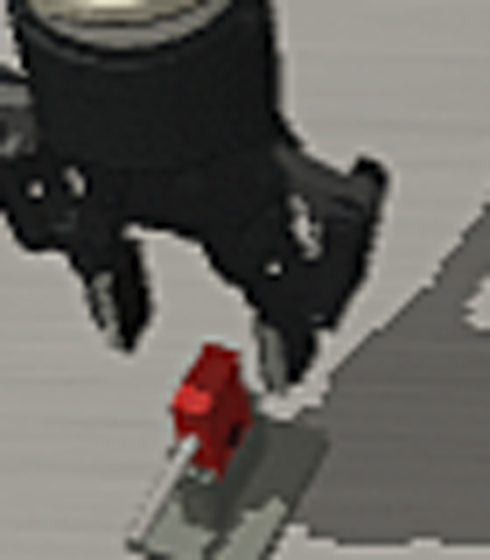

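The fingers straddle the red handle at crop (210,410), with the pads around (120,330) and (275,370). I'll centre and descend.

Request:
{"api": "arm_command", "payload": {
  "slide": [
    [0.0007,-0.003,0],
    [0,0,0],
    [0,0,0.012],
    [0,0,0.012],
    [0,0,0.01],
    [0,0,0.006],
    [0,0,0],
    [0,0,0]
  ],
  "angular": [
    [0,0,-0.6],
    [0,0,0],
    [0,0,0],
    [0,0,0],
    [0,0,0],
    [0,0,0],
    [0,0,0],
    [0,0,0]
  ],
  "hand": [0.05,0.05,0.05,0.05,0.05,0.05,0.05,0.05]
}}

```text
time: 21.3
tool_pos: [0.5336, -0.1359, 0.0451]
tcp_rot: [0.423, 3.111, 0.001]
wrist_force: [0.5, -0.1, -0.2]
width: 0.585
```

Run:
```python
from s import *
go([.534,-.1355,.043],74.5)
```

```text
t 21.3 pos [ 533.6 -135.9   45.1] yaw_y 74.5 tilt [2.1 0.1] q6 -1.6 F [ 0.5 -0.1 -0.2] T [-0.01  0.03  0.03] w 50.0
d [-0.3  0.5  2.1] rot deg [0.04 0.11 0.  ]
```

Request:
{"api": "arm_command", "payload": {
  "slide": [
    [0,0.0005,0.002],
    [0,0,0],
    [0,0,0],
    [0,0,0],
    [0,0,0],
    [0,0,0],
    [0,0,0],
    [0,0,0]
  ],
  "angular": [
    [0,0,0],
    [0,0,0],
    [0,0,0],
    [0,0,0],
    [0,0,0],
    [0,0,0],
    [0,0,0],
    [0,0,0]
  ],
  "hand": [0.04,0.03,0.025,0.02,0.016,0.014,0.012,0.01],
  "squeeze": 40
}}

```text
time: 22.1
tool_pos: [0.5351, -0.1358, 0.0446]
tcp_rot: [0.423, 3.108, -0.0]
wrist_force: [0.2, 0.6, -0.8]
width: 0.154
```

Run:
```python
from s import *
go([.534,-.1355,.043],74.5)
```

```text
t 22.1 pos [ 535.1 -135.8   44.6] yaw_y 74.51 tilt [ 5.  -0.8] q6 -1.6 F [ 0.2  0.6 -0.8] T [-0.04  0.04  0.02] w 13.1
d [ 1.1 -0.   1.6] rot deg [0.03 0.29 0.01]
```

Request:
{"api": "arm_command", "payload": {
  "slide": [
    [0,0,0],
    [0,0,-0.01],
    [0,0,-0.02],
    [0,0,-0.02],
    [0,0,-0.015],
    [0,0,0],
    [0,0,0],
    [0,0,0]
  ],
  "angular": [
    [0,0,0],
    [0,0,0],
    [0,0,0],
    [0,0,0],
    [0,0,0],
    [0,0,0],
    [0,0,0],
    [0,0,0]
  ],
  "hand": [0.01,0.01,0.01,0.01,0.01,0.01,0.01,0.01],
  "squeeze": 50
}}

```text
time: 22.9
tool_pos: [0.5343, -0.1355, 0.1133]
tcp_rot: [0.423, 3.108, 0.0]
wrist_force: [-0.4, -0.0, -0.6]
width: 0.154
```

Run:
```python
from s import *
go([.4725,.1252,.11],89.5)
im=bot.read_camera('scene');cv2.imwrite('pics/scene5.png',im[:,:,::-1])
crop('','pics/scene5.png',200,110,70,90,7,'pics/s5.png')
```

```text
t 22.9 pos [ 534.3 -135.5  113.3] yaw_y 74.51 tilt [ 4.5 -0.5] q6 -1.6 F [-0.4 -0.  -0.6] T [ 0.01  0.02 -0.01] w 13.1
d [129.2 234.7   2.9] rot deg [ 1.000e-02  2.600e-01 -1.499e+01]
```

View pics/s5.png

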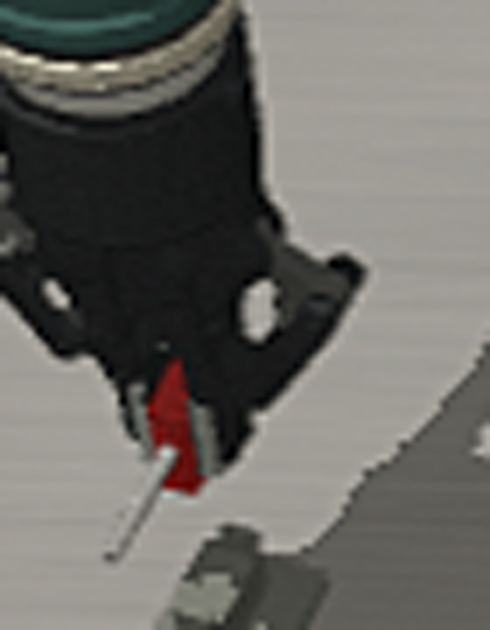

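The pin is held at crop (175,430), lifted clear of the stand with its tip at (112,555). Now I'll carry it over.

Request:
{"api": "arm_command", "payload": {
  "slide": [
    [0.0215,0.039,0],
    [0.0215,0.039,0],
    [0.0215,0.039,0],
    [0.0215,0.039,0],
    [0.0215,0.039,0],
    [0.015,0.028,0],
    [0,0,0],
    [0,0,0]
  ],
  "angular": [
    [0,0,0],
    [0,0,0],
    [0,0,0],
    [0,0,0],
    [0,0,0],
    [0,0,0],
    [0,0,-7],
    [0,0,-7]
  ],
  "hand": [0.01,0.01,0.01,0.01,0.01,0.01,0.01,0.01]
}}

```text
time: 23.75
tool_pos: [0.4692, 0.1197, 0.1053]
tcp_rot: [-0.036, -3.134, 0.002]
wrist_force: [0.2, 0.1, -0.8]
width: 0.156
```

Run:
```python
from s import *
go([.4725,.1252,.0815],89.5)
```

```text
t 23.75 pos [469.2 119.7 105.3] yaw_y 88.69 tilt [-7.1 -1.3] q6 -1.35 F [ 0.2  0.1 -0.8] T [-0.01  0.06  0.02] w 13.3
d [-3.3  5.6 23.8] rot deg [-0.08 -0.41 -0.81]
```

Request:
{"api": "arm_command", "payload": {
  "slide": [
    [-0.0033,0.0056,0],
    [0,0,0.01],
    [0,0,0.01],
    [0,0,0],
    [0,0,0],
    [0,0,0],
    [0,0,0],
    [0,0,0]
  ],
  "angular": [
    [-0.08,-0.68,-0.8],
    [0,0,0],
    [0,0,0],
    [0,0,0],
    [0,0,0],
    [0,0,0],
    [0,0,0],
    [0,0,0]
  ],
  "hand": [0.01,0.01,0.01,0.01,0.01,0.01,0.01,0.01]
}}

```text
time: 24.55
tool_pos: [0.4707, 0.1244, 0.0801]
tcp_rot: [-0.026, -3.141, 0.002]
wrist_force: [-0.6, -0.7, -0.7]
width: 0.157
```

Run:
```python
from s import *
go([.4725,.1252,.0815],89.5)
```

```text
t 24.55 pos [470.7 124.4  80.1] yaw_y 89.06 tilt [-0.4 -1.5] q6 -1.35 F [-0.6 -0.7 -0.7] T [-0.02 -0.03 -0.02] w 13.4
d [-1.8  0.8 -1.4] rot deg [-0.09 -0.02 -0.44]
```

Request:
{"api": "arm_command", "payload": {
  "slide": [
    [0,0.0015,-0.0014],
    [0,0,0],
    [0,0,0],
    [0,0,0],
    [0,0,0],
    [0,0,0],
    [0,0,0],
    [0,0,0]
  ],
  "angular": [
    [-0.09,-0.28,-0.44],
    [0,0,0],
    [0,0,0],
    [0,0,0],
    [0,0,0],
    [0,0,0],
    [0,0,0],
    [0,0,0]
  ],
  "hand": [0.01,0.01,0.01,0.01,0.01,0.01,0.01,0.01]
}}

```text
time: 25.35
tool_pos: [0.4716, 0.1262, 0.0828]
tcp_rot: [0.013, 3.134, 0.001]
wrist_force: [0.5, -0.0, 0.5]
width: 0.155
```

Run:
```python
from s import *
go([.4725,.1259,.0815],89.5)
for n in('scene','top'):
    im=bot.read_camera(n);cv2.imwrite(f'pics/{n}6.png',im[:,:,::-1])
crop('','pics/scene6.png',310,140,60,65,9,'pics/s6.png')
crop('','pics/top6.png',210,220,50,55,10,'pics/t6.png')
```

```text
t 25.35 pos [471.6 126.2  82.8] yaw_y 89.52 tilt [7.2 0.6] q6 -1.35 F [ 0.5 -0.   0.5] T [-0.03 -0.01 -0.02] w 13.3
d [-0.9 -0.3  1.3] rot deg [0.04 0.41 0.02]
```

View pics/s6.png

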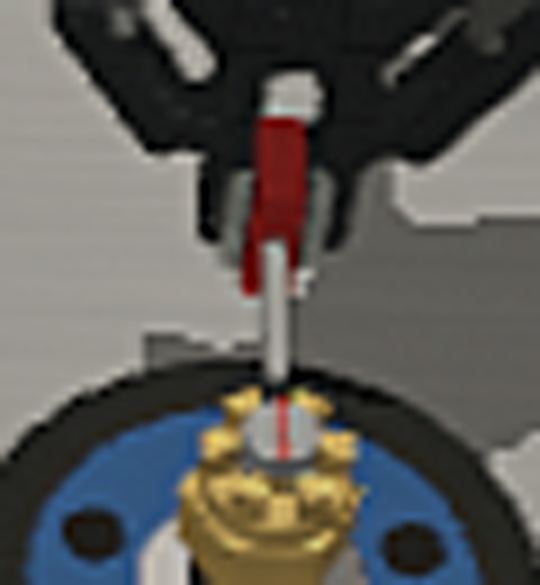

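View pics/t6.png

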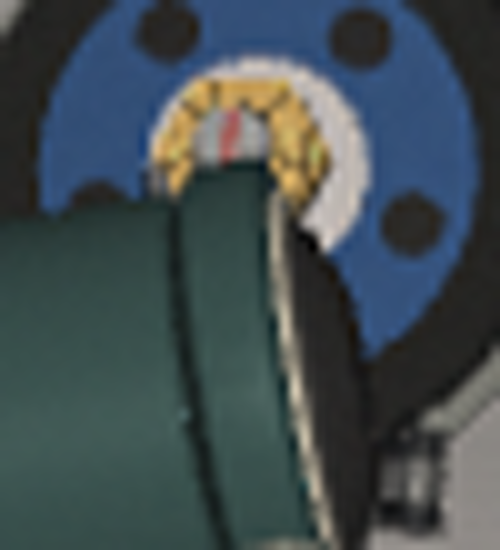

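Request:
{"api": "arm_command", "payload": {
  "slide": [
    [0,-0.0003,0.001],
    [0,0,0],
    [0,0,0],
    [-0.002,0,0],
    [-0.002,0,0],
    [-0.002,0,0],
    [0,0,0],
    [0,0,0]
  ],
  "angular": [
    [0,0.13,0],
    [0,0,0],
    [0,0,0],
    [0,0,0],
    [0,0,0],
    [0,0,0],
    [0,0,0],
    [0,0,0]
  ],
  "hand": [0.01,0.01,0.01,0.01,0.01,0.01,0.01,0.01]
}}

```text
time: 26.25
tool_pos: [0.4783, 0.1258, 0.0816]
tcp_rot: [0.013, 3.137, 0.001]
wrist_force: [0.4, -0.2, -0.7]
width: 0.151
```

Run:
```python
from s import *
go([.4785,.1259,.0817],89.5)
```

```text
t 26.25 pos [478.3 125.8  81.6] yaw_y 89.52 tilt [4.7 0.6] q6 -1.36 F [ 0.4 -0.2 -0.7] T [-0.04 -0.02 -0.02] w 12.9
d [-0.2  0.1 -0.1] rot deg [0.04 0.27 0.02]
```

Request:
{"api": "arm_command", "payload": {
  "slide": [
    [-0.0015,0,0],
    [-0.0015,0,0],
    [-0.0015,0,0],
    [-0.0015,0,0],
    [-0.0015,0,0],
    [-0.0015,0,0],
    [-0.0015,0,0],
    [0,0,0]
  ],
  "angular": [
    [0,0,0],
    [0,0,0],
    [0,0,0],
    [0,0,0],
    [0,0,0],
    [0,0,0],
    [0,0,0],
    [0,0,0]
  ],
  "hand": [0.01,0.01,0.01,0.01,0.01,0.01,0.01,0.01]
}}

```text
time: 27.05
tool_pos: [0.4898, 0.1257, 0.0817]
tcp_rot: [0.013, 3.137, 0.001]
wrist_force: [-0.5, -0.1, -0.1]
width: 0.154
```

Run:
```python
from s import *
go([.4885,.1258,.0817],89.5)
```

```text
t 27.05 pos [489.8 125.7  81.7] yaw_y 89.52 tilt [4.8 0.6] q6 -1.36 F [-0.5 -0.1 -0.1] T [ 0.04 -0.01 -0.03] w 13.1
d [1.3 0.1 0. ] rot deg [0.04 0.28 0.02]
```

Request:
{"api": "arm_command", "payload": {
  "slide": [
    [-0.0015,0,0],
    [-0.0015,0,0],
    [-0.0015,0,0],
    [-0.0015,0,0],
    [-0.0015,0,0],
    [-0.0015,0,0],
    [-0.0015,0,0],
    [-0.0015,0,0]
  ],
  "angular": [
    [0,0,0],
    [0,0,0],
    [0,0,0],
    [0,0,0],
    [0,0,0],
    [0,0,0],
    [0,0,0],
    [0,0,0]
  ],
  "hand": [0.01,0.01,0.01,0.01,0.01,0.01,0.01,0.01]
}}

```text
time: 27.85
tool_pos: [0.5026, 0.1256, 0.0817]
tcp_rot: [0.013, 3.137, 0.001]
wrist_force: [-0.7, -0.1, 0.2]
width: 0.155
```

Run:
```python
from s import *
go([.5215,.1255,.0817],89.5)
```

```text
t 27.85 pos [502.6 125.6  81.7] yaw_y 89.52 tilt [4.5 0.6] q6 -1.37 F [-0.7 -0.1  0.2] T [ 0.    0.01 -0.01] w 13.2
d [-18.9   0.1   0.1] rot deg [0.04 0.26 0.02]
```

Free running. I'll continue to about 3 mm short of home.

Request:
{"api": "arm_command", "payload": {
  "slide": [
    [-0.002,0,0],
    [-0.002,0,0],
    [-0.002,0,0],
    [-0.002,0,0],
    [-0.002,0,0],
    [-0.002,0,0],
    [-0.0015,0,0],
    [0,0,0]
  ],
  "angular": [
    [0,0,0],
    [0,0,0],
    [0,0,0],
    [0,0,0],
    [0,0,0],
    [0,0,0],
    [0,0,0],
    [0,0,0]
  ],
  "hand": [0.01,0.01,0.01,0.01,0.01,0.01,0.01,0.01]
}}

```text
time: 28.65
tool_pos: [0.5177, 0.1255, 0.0818]
tcp_rot: [0.013, 3.137, 0.001]
wrist_force: [-0.4, -0.1, -1.1]
width: 0.158
```

Run:
```python
from s import *
go([.5215,.1255,.0817],89.5)
for n in('scene','top'):
    im=bot.read_camera(n);cv2.imwrite(f'pics/{n}7.png',im[:,:,::-1])
crop('','pics/scene7.png',310,150,60,65,9,'pics/s7.png')
```

```text
t 28.65 pos [517.7 125.5  81.8] yaw_y 89.52 tilt [4.7 0.6] q6 -1.37 F [-0.4 -0.1 -1.1] T [ 0.01  0.04 -0.01] w 13.5
d [-3.8  0.   0.1] rot deg [0.04 0.27 0.02]
```

View pics/s7.png

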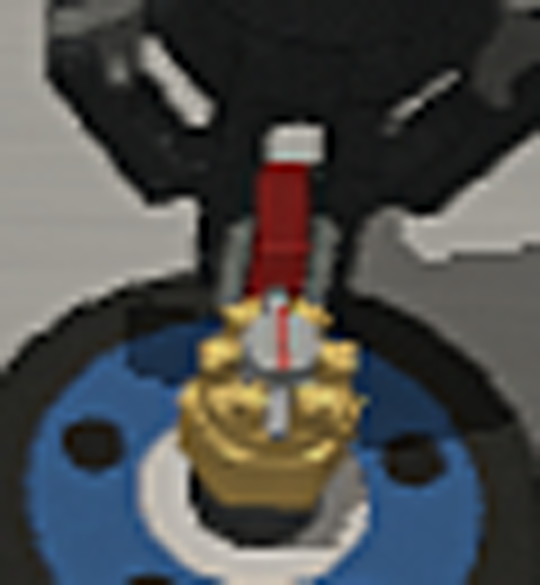

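The pin shows through the front slot at crop (280,415). For the last few mm I'll advance gently until it touches.

Request:
{"api": "arm_command", "payload": {
  "slide": [
    [-0.001,0,0],
    [-0.001,0,0],
    [-0.001,0,0],
    [-0.001,0,0],
    [-0.001,0,0],
    [-0.001,0,0],
    [-0.001,0,0],
    [-0.001,0,0]
  ],
  "angular": [
    [0,0,0],
    [0,0,0],
    [0,0,0],
    [0,0,0],
    [0,0,0],
    [0,0,0],
    [0,0,0],
    [0,0,0]
  ],
  "hand": [0.01,0.01,0.01,0.01,0.01,0.01,0.01,0.01]
}}

```text
time: 29.55
tool_pos: [0.5225, 0.1253, 0.081]
tcp_rot: [-0.013, -3.139, 0.0]
wrist_force: [-5.3, 0.3, 4.3]
width: 0.156
```

Run:
```python
from s import *
go([.5215,.1255,.0817],89.5)
```

```text
t 29.55 pos [522.5 125.3  81. ] yaw_y 89.52 tilt [-2.9 -0. ] q6 -1.37 F [-5.3  0.3  4.3] T [0.09 0.81 0.09] w 13.3
d [ 1.   0.2 -0.7] rot deg [-0.   -0.17  0.02]
```

Request:
{"api": "arm_command", "payload": {
  "slide": [
    [0,0,0],
    [0,0,0],
    [0,0,0],
    [0,0,0],
    [0,0,0],
    [0,0,0],
    [0,0,0],
    [0,0,0]
  ],
  "angular": [
    [0,0,0],
    [0,0,0],
    [0,0,0],
    [0,0,0],
    [0,0,0],
    [0,0,0],
    [0,0,0],
    [0,0,0]
  ],
  "hand": [0.01,0.01,0.013,0.016,0.02,0.028,0.04,0.05]
}}

```text
time: 30.35
tool_pos: [0.526, 0.1254, 0.082]
tcp_rot: [0.013, 3.137, 0.001]
wrist_force: [0.0, -0.7, 0.5]
width: 0.584
```

Run:
```python
from s import *
go([.5215,.1255,.0817],89.5)
im=bot.read_camera('scene');cv2.imwrite('pics/scene8.png',im[:,:,::-1])
crop('','pics/scene8.png',310,150,60,65,9,'pics/s8.png')
```

```text
t 30.35 pos [526.  125.4  82. ] yaw_y 89.52 tilt [4.4 0.6] q6 -1.37 F [ 0.  -0.7  0.5] T [ 0.03 -0.02 -0.08] w 49.9
d [4.5 0.  0.3] rot deg [0.04 0.25 0.02]
```

View pics/s8.png

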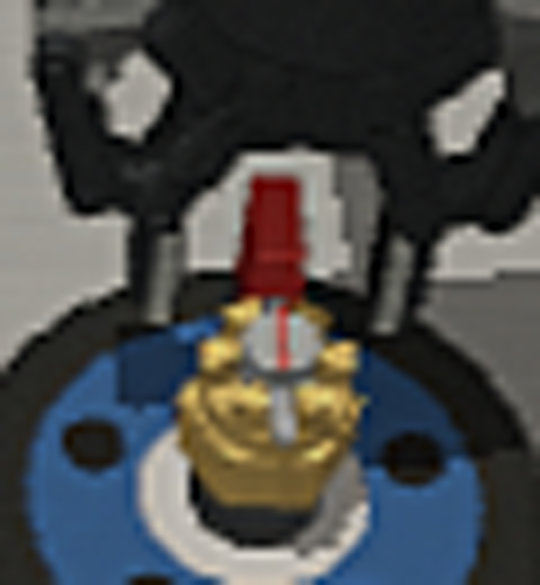

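Request:
{"api": "arm_command", "payload": {
  "slide": [
    [0,0,0],
    [0,0,-0.02],
    [0,0,-0.03],
    [0,0,-0.03],
    [0.04,0,0],
    [0.04,0,0],
    [0.03,0,0],
    [0,0,0]
  ],
  "angular": [
    [0,0,0],
    [0,0,0],
    [0,0,0],
    [0,0,0],
    [0,0,0],
    [0,0,0],
    [0,0,0],
    [0,0,0]
  ],
  "hand": [0.06,0.06,0.06,0.06,0.06,0.06,0.06,0.06]
}}

```text
time: 31.2
tool_pos: [0.4132, 0.1262, 0.1645]
tcp_rot: [0.015, 3.137, 0.002]
wrist_force: [0.3, 0.1, -0.7]
width: 0.7
```

Run:
```python
from s import *
go([.5215,-.05,.18],89.5)
for n in('scene','top'):
    im=bot.read_camera(n);cv2.imwrite(f'pics/{n}9.png',im[:,:,::-1])
crop('','pics/scene9.png',315,160,55,55,10,'pics/s9.png')
crop('','pics/top9.png',210,220,50,50,10,'pics/t9.png')
```

```text
t 31.2 pos [413.2 126.2 164.5] yaw_y 89.46 tilt [4.9 1. ] q6 -1.32 F [ 0.3  0.1 -0.7] T [-0.01  0.04  0.02] w 59.8
d [-110.  -175.2  -15.1] rot deg [ 0.06  0.28 -0.04]
```

View pics/s9.png

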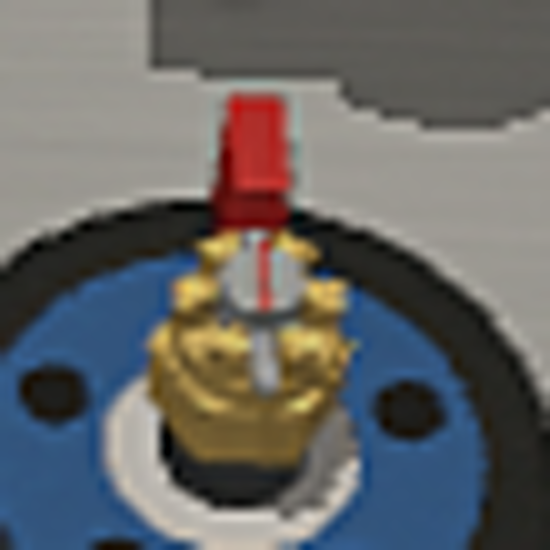

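View pics/t9.png

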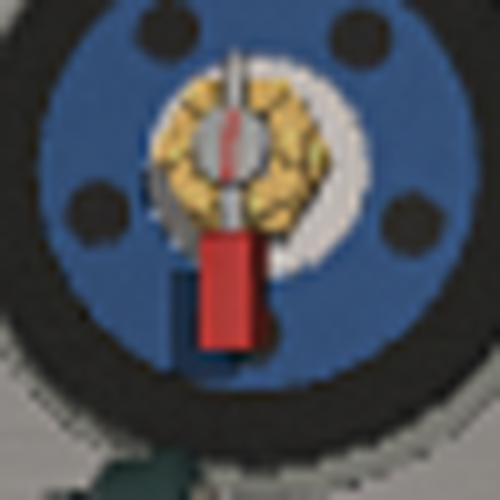

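Run:
```python
from h import *
g=lambda x,y,z:np.round(ray('top',*cvt(x,y,210,220,10),z)*1e3,1)
print('axle',g(233,145,.1009),'front',g(232,233,.1068),'back',g(228,348,.1068),'tip',g(234,52,.0888))
h=lambda x,y,z:np.round(ray('scene',*cvt(x,y,315,160,10),z)*1e3,1)
print('axle',h(263,277,.1009),'front',h(262,190,.1068),'back',h(256,96,.1068),'tip',h(268,388,.0888))
```

```text
axle [556.  125.5 100.9] front [532.9 124.1 106.8] back [503.7 123.9 106.8] tip [581.5 127.8  88.8]
axle [556.9 125.8 100.9] front [536.5 125.4 106.8] back [508.4 124.8 106.8] tip [578.9 127.7  88.8]
```

The pin is through and its estimates lie 0.5 to 3 mm short of home. A gentle nudge from behind with shut fingers will seat it.

Request:
{"api": "arm_command", "payload": {
  "slide": [
    [-0.02,-0.001,0.02],
    [-0.01,0,0.025],
    [0,0,0.02],
    [0,0,0],
    [0,0,0],
    [0,0,0],
    [0,0,0],
    [0,0,0]
  ],
  "angular": [
    [0,0,0],
    [0,0,0],
    [0,0,0],
    [0,0,0],
    [0,0,0],
    [0,0,0],
    [0,0,0],
    [0,0,0]
  ],
  "hand": [0,0,0,0,0,0,0,0]
}}

```text
time: 32.1
tool_pos: [0.4597, 0.1265, 0.1044]
tcp_rot: [0.017, 3.119, 0.006]
wrist_force: [-0.3, -0.3, 0.9]
width: -0.005
```

Run:
```python
from s import *
go([.489,.1252,.084],89.5)
```

```text
t 32.1 pos [459.7 126.5 104.4] yaw_y 89.39 tilt [22.3  4. ] q6 -1.34 F [-0.3 -0.3  0.9] T [ 0.05  0.01 -0.04] w -0.4
d [-28.8  -1.1  21. ] rot deg [ 0.24  1.28 -0.11]
```

Request:
{"api": "arm_command", "payload": {
  "slide": [
    [0,-0.001,0.01],
    [0,0,0.01],
    [0,0,0],
    [-0.008,0,0],
    [-0.008,0,0],
    [0,0,0],
    [0,0,0],
    [0,0,0]
  ],
  "angular": [
    [0.24,1.28,0],
    [0,0,0],
    [0,0,0],
    [0,0,0],
    [0,0,0],
    [0,0,0],
    [0,0,0],
    [0,0,0]
  ],
  "hand": [0,0,0,0,0,0,0,0]
}}

```text
time: 32.9
tool_pos: [0.4786, 0.1256, 0.084]
tcp_rot: [0.016, 3.141, 0.001]
wrist_force: [0.6, 0.1, 0.3]
width: -0.001
```

Run:
```python
from s import *
go([.489,.1252,.084],89.5)
```

```text
t 32.9 pos [478.6 125.6  84. ] yaw_y 89.4 tilt [0.8 0.3] q6 -1.35 F [0.6 0.1 0.3] T [-0.   -0.07  0.01] w -0.1
d [-10.4  -0.3  -0. ] rot deg [ 0.02  0.05 -0.1 ]
```

Request:
{"api": "arm_command", "payload": {
  "slide": [
    [-0.0015,0,0],
    [-0.0015,0,0],
    [-0.0015,0,0],
    [-0.0015,0,0],
    [-0.0015,0,0],
    [-0.0015,0,0],
    [-0.0012,0,0],
    [-0.0012,0,0]
  ],
  "angular": [
    [0,0,0],
    [0,0,0],
    [0,0,0],
    [0,0,0],
    [0,0,0],
    [0,0,0],
    [0,0,0],
    [0,0,0]
  ],
  "hand": [0,0,0,0,0,0,0,0]
}}

```text
time: 33.7
tool_pos: [0.4906, 0.1255, 0.0843]
tcp_rot: [0.016, 3.14, 0.001]
wrist_force: [0.2, -0.7, -0.7]
width: 0.0
```

Run:
```python
from s import *
go([.495,.1252,.084],89.5)
```

```text
t 33.7 pos [490.6 125.5  84.3] yaw_y 89.41 tilt [1.2 0.4] q6 -1.36 F [ 0.2 -0.7 -0.7] T [0.01 0.01 0.01] w 0.0
d [-4.4 -0.3  0.3] rot deg [ 0.03  0.07 -0.09]
```

Request:
{"api": "arm_command", "payload": {
  "slide": [
    [-0.001,0,0],
    [-0.001,0,0],
    [-0.001,0,0],
    [-0.001,0,0],
    [-0.001,0,0],
    [-0.001,0,0],
    [-0.001,0,0],
    [-0.001,0,0]
  ],
  "angular": [
    [0,0,0],
    [0,0,0],
    [0,0,0],
    [0,0,0],
    [0,0,0],
    [0,0,0],
    [0,0,0],
    [0,0,0]
  ],
  "hand": [0,0,0,0,0,0,0,0]
}}

```text
time: 34.5
tool_pos: [0.4939, 0.1255, 0.0837]
tcp_rot: [-0.016, -3.131, 0.0]
wrist_force: [-5.8, 0.9, 4.3]
width: 0.001
```

Run:
```python
from s import *
go([.495,.1252,.084],89.5)
```

```text
t 34.5 pos [493.9 125.5  83.7] yaw_y 89.4 tilt [-10.5  -0. ] q6 -1.36 F [-5.8  0.9  4.3] T [0.1  0.78 0.04] w 0.1
d [-1.1 -0.3 -0.3] rot deg [-0.01 -0.6  -0.1 ]
```

Request:
{"api": "arm_command", "payload": {
  "slide": [
    [0.01,0,0],
    [0.03,0,0],
    [0.02,0,-0.02],
    [0,0,-0.03],
    [0,0,-0.03],
    [0,0,0],
    [0,0,0],
    [0,0,0]
  ],
  "angular": [
    [0,0,0],
    [0,0,0],
    [0,0,0],
    [0,0,0],
    [0,0,0],
    [0,0,0],
    [0,0,0],
    [0,0,0]
  ],
  "hand": [0,0,0,0,0,0,0,0]
}}

```text
time: 35.3
tool_pos: [0.4325, 0.1255, 0.1645]
tcp_rot: [-0.016, -3.139, 0.001]
wrist_force: [-0.8, 0.2, -0.2]
width: -0.002
```

Run:
```python
from s import *
st()
for n in('scene','top'):
    im=bot.read_camera(n);cv2.imwrite(f'pics/{n}10.png',im[:,:,::-1])
a=cv2.resize(cv2.imread('pics/scene10.png')[160:215,315:370],None,fx=7,fy=7,interpolation=cv2.INTER_CUBIC)
b=cv2.resize(cv2.imread('pics/top10.png')[220:275,210:265],None,fx=7,fy=7,interpolation=cv2.INTER_CUBIC)
cv2.imwrite('pics/f10.png',np.hstack([a,b]))
```

```text
t 35.3 pos [432.5 125.5 164.5] yaw_y 89.42 tilt [-2.7 -0.6] q6 -1.33 F [-0.8  0.2 -0.2] T [ 0.    0.03 -0.02] w -0.2
```

View pics/f10.png

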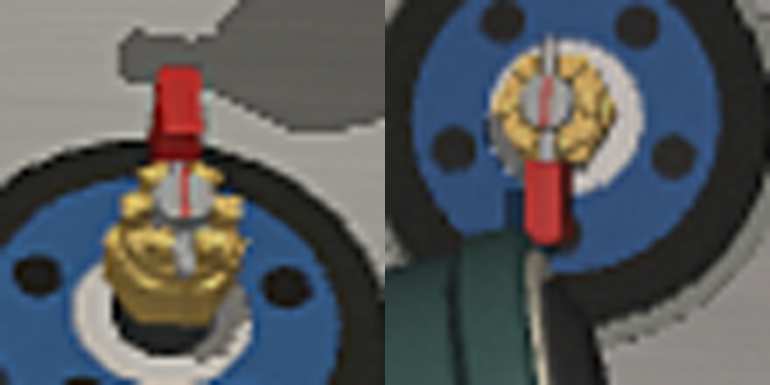

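View pics/scene10.png

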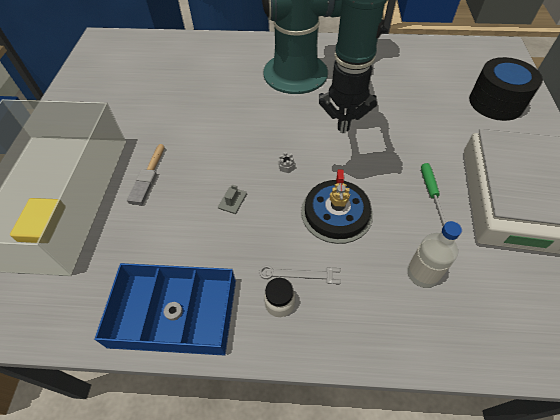

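The pin sits through both slots, with the handle against the nut. The bystanders are where they were at the start.

```bash
python3 -c "
from workcell import bot
print(bot.finish_job())"
```

```text
the job is handed in; nothing more can be done
None
```

I tightened the nut about 39° clockwise to the next slot, pushed the locking pin through slot and hole, released it, and handed the job in at about 35 s of the 64 s. No verdict was reported, so the result rests on my own checks below.

- **Nut:** I gripped the hexagon and turned it, then gripped it again on another pair of flats to square it up. The image fits put the slot at about +1° in both views. The red line and bolt holes put the hole at about -0.5°. The remaining error is about 1 to 1.5°, inside the 3.4° (0.06 rad) limit.
- **Hole height and position:** I touched the axle end and the crown with the fingertips. That put the axle end at about 100.9 mm, so the shims are about 15.9 mm. My camera estimate of the axle end was lower, at 99.6 mm. I used the touched value, and the pin went in freely. Pinching the axle gave its sideways position.
- **Pin:** It met no noticeable resistance on the way in and stopped at the nut with a wrist force of about 7 N. After release, the camera estimates put it 0.5 to 3 mm short of home, and the two views disagreed by a few mm. I then pushed gently from behind with shut fingers until it stopped again at about 7 N. From that stop I work out the pin to be within about 1.5 mm of home (limit 5 mm).
- **Final images:** The pin shows through the far slot and the handle looks to be against the nut. It sits slightly skewed within the hole's slack. The other things on the bench look unmoved.

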